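Level the bench shelf with its screw foot and hold the spirit level down on it

TASK

Lay the spirit level along the orange bench shelf, press it down firmly (about 10 N) to bed it and let go, so that its bubble runs out to the high end. Then turn the screw foot at the shelf's free end by its black T-handle until the bubble stands between the two black lines, touching neither. Last, press the level down onto the shelf again with about 10 N, without touching the shelf itself, and finish while still pressing, with the bubble between its lines; leave everything else on bench and shelf where it is.

Things in the scene. Friction and masses are not known exactly. Their poses are not given: they have to be found in the camera images.
- level: spirit level, a grey aluminium beam 230 mm long, 26 mm wide, 50 mm high with black end caps, 0.25 to 0.46 kg, standing on its base on the bench left of the shelf; origin at the centre of its underside, x along its length, z up. Its 26 mm wide flanks can be gripped from above at its middle. Flat top 50 mm above the underside, except for the middle 60 mm, where the round yellow-green vial lies, open to view from above and from the sides. Either end may point to the foot
- bubble_mid (a point): the middle of the bubble in the level's vial: pale, 16 mm long. It slides along the level's x axis up to 18 mm each way, runs to the higher end, 11 mm for each degree (0.63 mm per mrad) of slope, and takes about 1.5 s to settle
- vial_mid (a point): the middle of the vial, 40.5 mm above the level's underside, midway between the two black lines (22.5 mm apart, each 1.5 mm wide), axes as the level's. The bubble is centred when its middle lies within 2.5 mm of this point along the level's x
- shelf: orange steel shelf, 335 mm long, 170 mm deep, top about 105 mm above the bench; origin on its hinge line at the hook end (between two blue slotted posts 190 mm tall), 20 mm below its top face; y points along the shelf's length from the screw foot to the hook end, z up out of its top. The screw foot's end starts low, by 0.5 to 1.2 degrees
- shelf_mid (a point): point on the shelf's top face on its centre line, 190 mm from the hinge line and 190 mm from the foot's axis, axes as the shelf's: lay the level with its middle here, along y. The top is clear 110 mm or more along y to either side
- foot_handle (a point): middle of the black T-handle on top of the screw foot, about 186 mm above the bench; the bar is 84 mm long, 14 mm thick and 22 mm high (11 mm above and below this point), its length along this point's x; z up. It stays at this height as it turns
- foot_screw (a joint): turn of the screw foot in rad, growing clockwise seen from above, range -4 to 9, starts near 0. Clockwise raises the shelf's foot end: 12 mm per turn at 380 mm from the hinge, so 5.0 mrad of slope (3.2 mm of bubble) for each rad. It turns stiffly (0.12 N m) and stays where it is left; the angle at which the shelf is level differs from start to start
- oil_bottle: green oil bottle with a black cap, 68 mm across, 200 mm tall, standing on the bench on the right; origin at the centre of its underside. Leave alone
- tin: small red tin, 44 mm across, 58 mm tall, standing on the shelf within 70 mm of its hook end; origin at the centre of its underside. Leave alone
- wrench: steel wrench, 190 mm long, lying flat on the bench in front of the shelf; origin at its middle. Leave alone
- core_bit: steel core-drill barrel with a brass rim, open at the top, 65 mm across, 150 mm tall, standing on the bench on the right; origin at the centre of its underside. Leave alone
- tape: grey tape measure with blue round cheeks, 64 x 38 x 60 mm, standing on the bench in front of the shelf; origin at the centre of its underside. Leave alone
- grease_tin: yellow tin, 72 mm across, 85 mm tall, standing on the bench on the right; origin at the centre of its underside. Leave alone
There are look-alikes about, which are no part of the job. There is more than one size of the level; the job needs the larger.

How it is judged (in metres and radians):
On the way, in this order (a step that is already met when the one before it is completed fails the run):
1. the level is pressed down on the shelf, along its length, with 7 N or more (angle between the x axis of level and the y axis of shelf, either way round below 0.2 rad and z of level in the frame of shelf_mid between -0.006 and 0.006 m and x of level in the frame of shelf_mid between -0.07 and 0.07 m and contact force between level and shelf above 7 N), for 0.2 s.
2. the level stands let go on the shelf and its bubble has run out of the lines (angle between the x axis of level and the y axis of shelf, either way round below 0.2 rad and z of level in the frame of shelf_mid between -0.006 and 0.006 m and x of level in the frame of shelf_mid between -0.07 and 0.07 m and contact force between level and shelf above 0.5 N and contact force between each of the arm, the fingers and level below 0.1 N and (x of bubble_mid in the frame of vial_mid above 0.0042 m or x of bubble_mid in the frame of vial_mid below -0.0042 m)), for 0.1 s.
3. the foot has been turned until the bubble stands between the lines, the level standing untouched on the shelf (angle between the x axis of level and the y axis of shelf, either way round below 0.2 rad and z of level in the frame of shelf_mid between -0.006 and 0.006 m and x of level in the frame of shelf_mid between -0.07 and 0.07 m and contact force between level and shelf above 0.5 N and contact force between each of the arm, the fingers and level below 0.1 N and x of bubble_mid in the frame of vial_mid between -0.003 and 0.003 m), for 0.5 s.
At the end, for the whole second after the job is handed in: the level lies along the shelf (within 0.2 rad, 70 mm of its centre line, on its top), the fingers press it so that level and shelf bear on each other with 7 to 30 N (its weight of 2 to 4.5 N included), the robot does not touch the shelf, the bubble's middle is within 3 mm of the vial's (all of step 1 and contact force between level and shelf below 30 N and contact force between the fingers and level above 3 N and contact force between each of the arm, the fingers and shelf below 0.5 N and linear speed of level below 0.02 m/s and x of bubble_mid in the frame of vial_mid between -0.003 and 0.003 m); the arm keeps its last pose, push and grip.
It fails at once if one of the other things on bench or shelf is shifted by more than 30 mm (distance of any of oil_bottle, tin, wrench, core_bit, tape, grease_tin from where it was at the start of the episode above 0.03 m).
It also fails if it takes over 72 s, if anything falls off the work surface, if the arm or the gripper's body presses on something with over 40 N, if the wrist force passes 120 N, or if a joint passes its speed limit or range.

ROBOT

A 6-joint arm with a two-finger parallel gripper is mounted at the origin on the work surface. World frame = base frame: x ahead of the robot, y to its left, z up, the work surface at z = 0. Lengths are in mm, angles in rad, forces in N, time in s.
With the tool pointing down it reaches from about 375 to 900 mm from the base axis. Payload 3.1 kg.
Tool frame: the origin (TCP) lies midway between the tips of the shut fingers; the grasp point (between the pads) lies 19 mm behind it; z points along the fingers, y is the direction in which the jaws open and shut (so a half turn about z gives the same grasp; the last joint's range is limited). The gripper opens to 85 mm and grips with 20 to 120 N. Pads are 22 mm wide; open, the fingers measure 114 mm over their backs; the gripper's body (76 mm by 85 mm) begins 54 mm behind the grasp point. The pads swing forward as they close: fully open they stand 13 mm farther back than shut.
Start: joints at [1.028, 0.527, 1.433, -0, 1.181, -0.178], TCP at [222.935, 583.864, 231.31] pointing down, gripper open.
Joint ranges: [-3.08, 3.08], [-0.75, 2.2], [0.22, 2.44], [-1.43, 4.57], [0, 2.65], [-2.85, 2.85]. Speed limits (rad/s): [2.79, 2.79, 3.14, 3.14, 3.14, 3.14].

INTERFACE

Orientations are given as a 3x3 rotation matrix whose columns are the frame's x, y, z axes.
In Python, from cell import * gives the robot as it stands. The module is installed in compiled form; this text tells all that it offers.
- The arm moves only by the tool apply_moves, never from a script. Its argument "plan" is a list of rows, each a list of 3 entries, a list of its own where there are three numbers: the shift along the tool's x, y, z in m, then the turn, a rotation vector about the tool's x, y, z in rad, then the finger opening in m, from 0 to 0.0854. In form: [[[x, y, z], [ax, ay, az], fingers], ...]. A call has 1 to 12 rows; each row shifts and turns the pose as measured when the row begins, along the tool's axes as they then stand; what a row does not reach is not made up. A row lasts 1/8 s, in which the tool goes at most 62.5 mm and 10.7 degrees, less where a joint would pass 70% of its speed; a pose out of reach is approached as far as the arm can. A call is refused whole if a number of a shift passes 0.0625 or a number of a turn 0.188, either way. A call with a gripper value outside its range is refused whole. The fingers move at their own pace and stop on an object; "force" is the grip in N (left out, the last holds). Time passes only in rows, so rows that do not move let the fingers close. It gives the time, the measured TCP pose, the force and the opening at its end, in the units of the state.
- state(): the state, without advancing time (a new reading comes with each control period).
- read_camera(name): name is "side" or "top"; returns the picture (420x560x3 uint8, red, green, blue); there is no depth.
- calibration(name): a dict with "fx", "fy", "cx", "cy" (pixels), "k1" (the pictures are not rectified: a ray, as slopes to the right and down, at radius r is drawn at 1 + k1 r^2 times it, then the intrinsics apply), "world_to_cam" (4x4, takes a point from world to camera coordinates). Camera axes: x right, y up, looking along -z (the intrinsics and any distortion apply to the point x, -y, -z); pixel columns grow to the right and rows downward; lengths in mm; the calibration is good to about 2 mm. A picture is of the moment at which its call begins. calibration takes no time and is no camera call.
- hand_in(): hands the job in, once; it reports no verdict.
The state is a dict: "time": time; "joint_positions": joint angles; "qd": joint speeds; "joint_torque": joint torques, N m; "tcp_pos": TCP position; "tool_rot": TCP orientation; "force": force on the tool from outside, world axes, zero at the start; "wrist_torque": the same for the moment, N m; "gripper_width": finger opening in mm.
Only numpy, scipy, OpenCV 4.12 (cv2) and the standard library are available. Lean on these libraries where they do the work, as an engineer would, in place of code of your own. Each camera call takes 0.05 s, during which the arm holds its last target.

## Working session

There is one attempt and no reset: what is moved stays moved. The work goes in short steps, Python scripts to look and compute and a tool call to move; the robot and the scene stay as the last step left them, time stands still between calls to the robot, and variables do not carry over. Pictures are saved under pics/ and viewed, and the job is handed in when it is done.

Besides the shell and the picture viewer there is one more tool, called after "Call:" by a JSON object that holds its "op" and its "data", one argument or row to a line. apply_moves: Moves the arm, as the interface text tells. Its arguments: {"type":"object","properties":{"plan":{"type":"array","items":{"type":"array"}},"force":{"type":"number"}},"required":["plan"]}

```bash
mkdir -p pics; cat > h.py <<'E'
import numpy as np, cv2
from cell import *
def save(n,im,crop=None,s=1):
    if crop: im=im[crop[1]:crop[3],crop[0]:crop[2]]
    im=cv2.resize(im,None,fx=s,fy=s,interpolation=cv2.INTER_CUBIC)
    cv2.imwrite('pics/'+n+'.png',im[:,:,::-1])
def ray(name,u,v):
    c=calibration(name);K=np.array([[c['fx'],0,c['cx']],[0,c['fy'],c['cy']],[0,0,1.]])
    p=cv2.undistortPoints(np.array([[[u,v]]],float),K,np.array([c['k1'],0,0,0,0.]),None)[0,0]
    M=np.array(c['world_to_cam']);R=M[:3,:3];t=M[:3,3]
    d=R.T@np.array([p[0],-p[1],-1.]);o=-R.T@t
    return o,d/np.linalg.norm(d)
def onz(name,u,v,z):
    o,d=ray(name,u,v);return o+d*(z-o[2])/d[2]
def tri(u1,u2):
    o1,d1=ray('top',*u1);o2,d2=ray('side',*u2)
    A=np.stack([d1,-d2],1);s=np.linalg.lstsq(A,o2-o1,rcond=None)[0]
    a=o1+d1*s[0];b=o2+d2*s[1];return (a+b)/2,np.linalg.norm(a-b)
def proj(name,P):
    c=calibration(name);M=np.array(c['world_to_cam']);q=M[:3,:3]@np.array(P)+M[:3,3]
    x,y=q[0]/-q[2],-q[1]/-q[2];k=1+c['k1']*(x*x+y*y)
    return c['fx']*x*k+c['cx'],c['fy']*y*k+c['cy']
E
python3 - <<'E'
from h import *
for n in('top','side'):
    im=read_camera(n);np.save(n+'0.npy',im);save(n+'0',im,s=1.4);o,d=ray(n,280,210);print(n,o,d,calibration(n)['fx'])
s=state();print(s['time'],s['tcp_pos'],s['tool_rot'],s['force'],s['gripper_width'])
E
```

```text
top [ 332.06981964   11.30985345 1302.21771472] [ 0.13311234  0.01536198 -0.99098189] 406.0796339564183
side [  134.09453121 -1083.62973442  1090.47007708] [ 0.21565176  0.74211578 -0.63463256] 525.9649978664255
0.1 [222.58959089 583.31474549 230.41879747] [[-9.34209233e-01  3.56724060e-01 -1.02698561e-03]
 [ 3.56725370e-01  9.34207721e-01 -1.71599733e-03]
 [ 3.47280348e-04 -1.96945237e-03 -9.99998000e-01]] [ 0.07739764  1.10740092 -0.80398284] 85.43629436858507
```

View pics/top0.png

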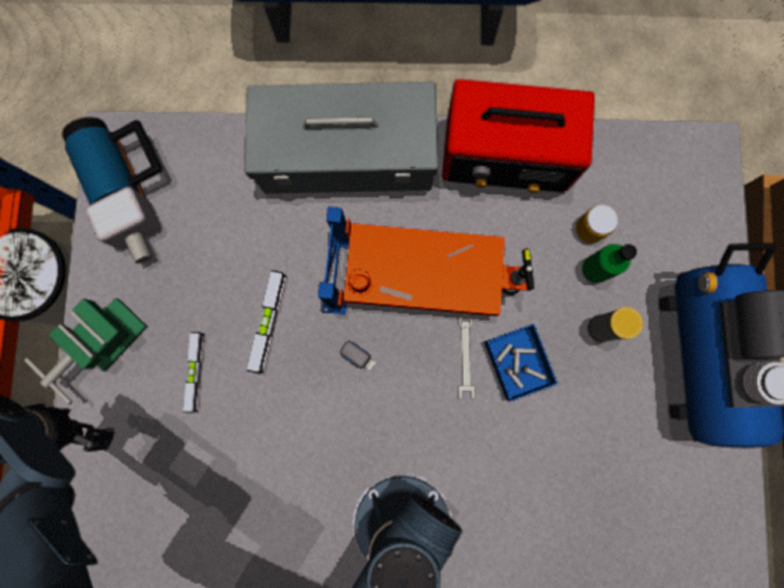

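View pics/side0.png

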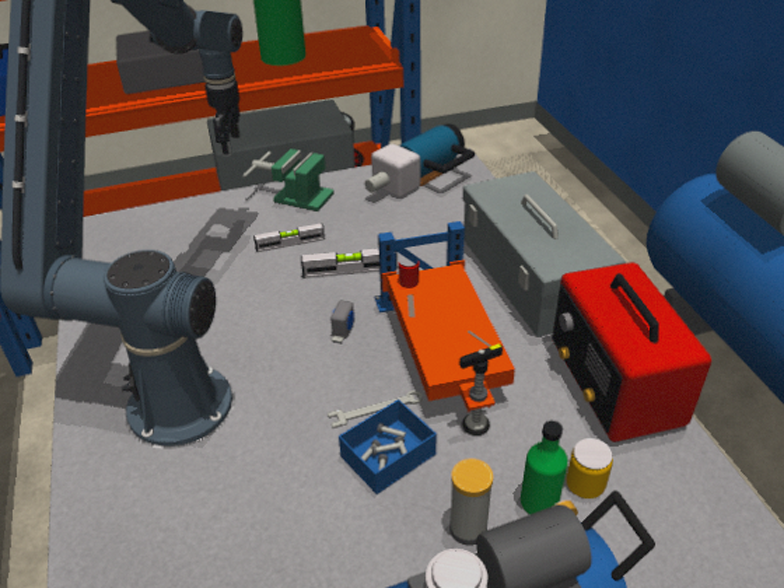

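The top view shows two levels. The one at display (266,321), i.e. px (190,229), is longer than the one at px (138,266), so it is probably the job's level. I'll confirm with a measurement and an enlarged crop.

```bash
python3 - <<'E'
from h import *
t=np.load('top0.npy');s=np.load('side0.npy')
def quad(name,im,box,mask,z):
    x0,y0,x1,y1=box;m=np.zeros(mask.shape,np.uint8);m[y0:y1,x0:x1]=mask[y0:y1,x0:x1]
    n,l,st,c=cv2.connectedComponentsWithStats(m);return m,l,st,c
save('lev_top',t,(125,180,215,300),5); save('shelf_top',t,(225,140,395,240),4.6); save('shelf_side',s,(180,140,380,320),4)
hsv=cv2.cvtColor(t,cv2.COLOR_RGB2HSV)
yg=cv2.inRange(hsv,(28,120,100),(50,255,255))
n,l,st,c=cv2.connectedComponentsWithStats(yg)
for i in range(1,n):
    if st[i,4]>10: print('yg top',st[i],c[i],onz('top',*c[i],40.5))
hs=cv2.cvtColor(s,cv2.COLOR_RGB2HSV);yg=cv2.inRange(hs,(28,120,100),(50,255,255))
n,l,st,c=cv2.connectedComponentsWithStats(yg)
for i in range(1,n):
    if st[i,4]>10: print('yg side',st[i],c[i],onz('side',*c[i],40.5))
E
```

```text
yg top [375 178   4   8  25] [376.32 181.68] [ 598.46633127 -271.89272494   40.5       ]
yg top [185 220   9  19  81] [189.24691358 229.03703704] [435.47708038 312.95145947  40.5       ]
yg top [134 258   6  15  46] [136.76086957 265.26086957] [319.54528262 470.02361766  40.5       ]
yg side [200 164  13   5  37] [206.21621622 166.10810811] [317.96784764 461.83302727  40.5       ]
yg side [240 180  18   6  65] [248.95384615 182.86153846] [435.15208682 315.59518546  40.5       ]
yg side [350 246   8   4  18] [353.16666667 247.55555556] [639.64870366 -88.4089022   40.5       ]
```

View pics/lev_top.png

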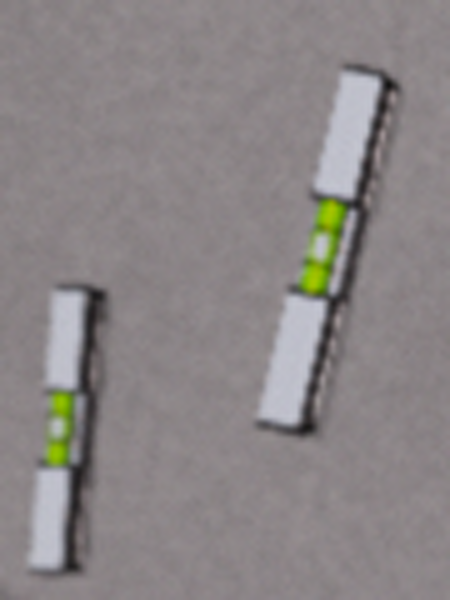

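View pics/shelf_top.png

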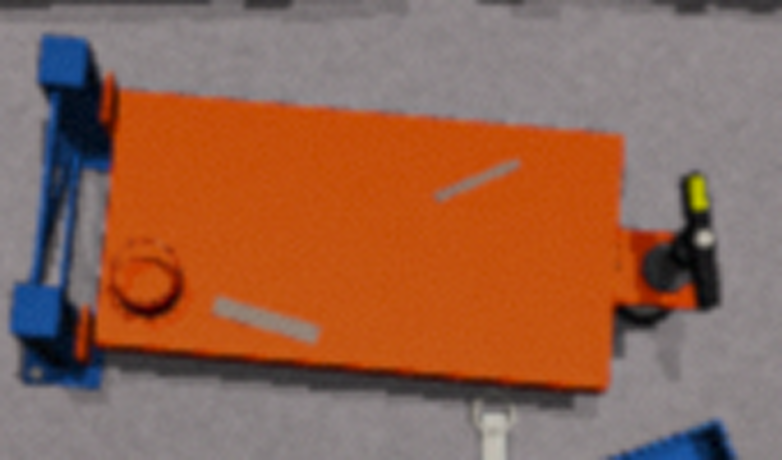

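View pics/shelf_side.png

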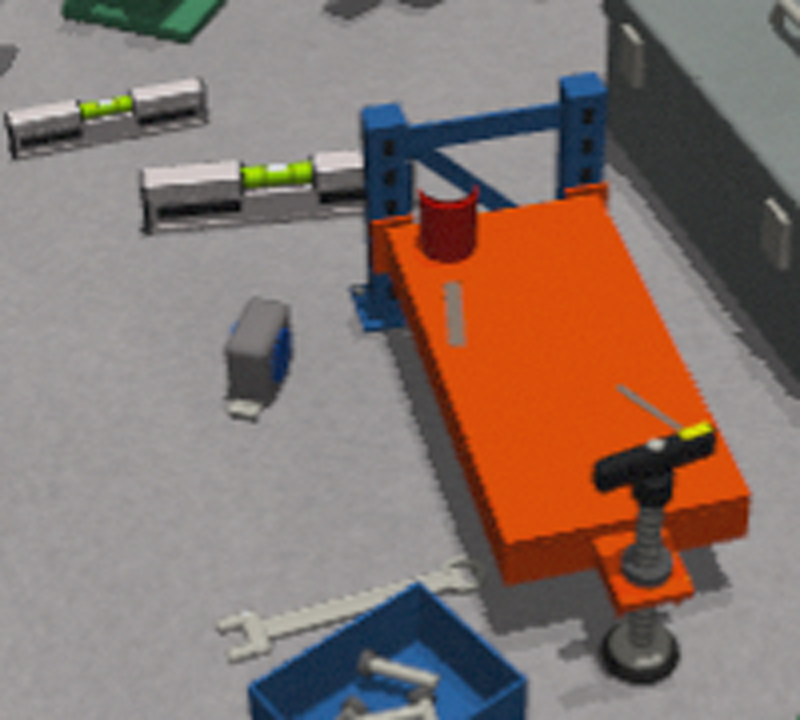

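The crops show the larger level at px (189,229), with its top running from (70/5...) about px (197,194) to (181,265). The T-handle has its white hub at top px (378,192), with a yellow tip on one side. Next I measure precisely.

```bash
python3 - <<'E'
from h import *
t=np.load('top0.npy');s=np.load('side0.npy')
# level top face
m=((t.min(2)>165)).astype(np.uint8);
x=np.zeros_like(m);x[185:275,170:215]=m[185:275,170:215]
pts=np.argwhere(x)[:,::-1].astype(np.float32);r=cv2.minAreaRect(pts);b=cv2.boxPoints(r);print('px',r)
P=np.array([onz('top',*p,50) for p in b]);print(P.round(1));print('sides',[np.linalg.norm(P[i]-P[(i+1)%4]).round(1) for i in range(4)],P.mean(0))
ends=np.array(sorted([(P[i]+P[(i+1)%4])/2 for i in range(4)],key=lambda q:q[1]));
print('ends',ends[[0,3]], 'ang',np.arctan2(*(ends[3]-ends[0])[[1,0]]))
# small level
x[:]=0;x[230:300,125:150]=m[230:300,125:150];b=cv2.boxPoints(cv2.minAreaRect(np.argwhere(x)[:,::-1].astype(np.float32)))
P=np.array([onz('top',*p,40) for p in b]);print('small sides',[np.linalg.norm(P[i]-P[(i+1)%4]).round(1) for i in range(4)])
# shelf corners
h=cv2.cvtColor(t,cv2.COLOR_RGB2HSV);o=cv2.inRange(h,(4,200,150),(14,255,255));o2=np.zeros_like(o);o2[150:232,246:361]=o[150:232,246:361]
o2=cv2.morphologyEx(o2,cv2.MORPH_OPEN,np.ones((9,9)))
c=max(cv2.findContours(o2,0,2)[0],key=cv2.contourArea);r=cv2.minAreaRect(c);print(r)
a=cv2.approxPolyDP(cv2.convexHull(c),4,True)[:,0];print(a.tolist())
for p in a: print(onz('top',*p,103).round(1))
E
```

```text
px ((188.70590209960938, 229.17649841308594), (8.246211051940918, 70.82039642333984), 14.03624439239502)
[[330.9 345.5  50. ]
 [545.7 304.1  50. ]
 [539.8 278.6  50. ]
 [325.5 320.5  50. ]]
sides [np.float64(218.7), np.float64(26.2), np.float64(218.4), np.float64(25.6)] [435.47945524 312.15726122  50.        ]
ends [[542.74189493 291.33250112  50.        ]
 [328.21701554 332.98202133  50.        ]] ang 2.9498305487098406
small sides [np.float64(163.8), np.float64(17.4), np.float64(163.7), np.float64(17.1)]
((304.463134765625, 191.90574645996094), (112.98860168457031, 54.59305191040039), 5.194429397583008)
[[251, 161], [358, 170], [356, 223], [295, 218], [248, 201]]
[641.4 121.4 103. ]
[ 620.1 -202.9  103. ]
[ 459.1 -196.2  103. ]
[470.1 -15.2 103. ]
[518.3 126.3 103. ]
```

```bash
python3 - <<'E'
from h import *
t=np.load('top0.npy');s=np.load('side0.npy')
C=[]
for (u,v),z in zip([(117,92),(622,133),(608,388),(98,346)],[105,102,102,105]):
    p=onz('top',225+(u+.5)/4.6-.5,140+(v+.5)/4.6-.5,z);C.append(p);print(p.round(1))
C=np.array(C);print([np.linalg.norm(C[i]-C[(i+1)%4]).round(1) for i in range(4)])
hook=(C[0]+C[3])/2;foot=(C[1]+C[2])/2
y=(hook-foot)/np.linalg.norm(hook-foot);print('y',y,np.arctan2(y[1],y[0]),'centre',C.mean(0))
# side corners: crop (180,140) scale4
for u,v in [(605,203),(748,495),(503,545),(385,225)]:
    print('side',onz('side',180+(u+.5)/4-.5,140+(v+.5)/4-.5,104).round(1))
# handle hub white dot top/side
a=(225+704.5/4.6-.5,140+238.5/4.6-.5);b=(180+655.5/4-.5,140+445/4-.5)
print('hub',tri(a,b),onz('top',*a,197))
print('bar ends top',onz('top',225+694/4.6-.5,140+174/4.6-.5,197),onz('top',225+709/4.6-.5,140+304/4.6-.5,197))
# yellow patch
print('yel', tri((376.3,181.7),(353.17,247.6)))
E
```

```text
[645.1 124.3 105. ]
[ 625.  -208.7  102. ]
[ 456.4 -198.7  102. ]
[476.2 130.8 105. ]
[np.float64(333.6), np.float64(168.9), np.float64(330.1), np.float64(169.0)]
y [0.0601908  0.99814595 0.00904016] 1.5105666570102922 centre [550.70686138 -38.0460065  103.5       ]
side [646.5 109.5 104. ]
side [ 618.4 -215.7  104. ]
side [ 451.2 -205.5  104. ]
side [477.7 138.9 104. ]
hub (array([ 537.55810706, -239.83230828,  197.5399826 ]), np.float64(1.2000322289346825)) [ 538.25429558 -240.11466357  197.        ]
bar ends top [ 577.70280134 -234.27727879  197.        ] [ 498.53521316 -242.31321915  197.        ]
yel (array([ 564.91375376, -236.63020992,  196.72793904]), np.float64(1.0220668530433095))
```

The measurements agree:
- **Level:** flank 26 mm, length 218 + caps. Middle (435.3, 312.5), axis angle -0.192. The smaller one measures 164 x 17 mm.
- **Shelf:** 332 x 169 mm, y axis at 1.511.
- **Hub:** (537.6, -239.8, 197), as expected for the bar's top. shelf_mid comes out at about (549.5, -51) from both the foot and the corners.

Next I plan the reach.

```bash
cat >> h.py <<'E'
from scipy.spatial.transform import Rotation as Ro
def Rt(phi): # tool y at angle phi, z down
    return np.array([[-np.sin(phi),np.cos(phi),0],[np.cos(phi),np.sin(phi),0],[0,0,-1.]])
def plan(p,phi,n,start=None):
    s=state();P=np.array(s['tcp_pos']) if start is None else np.array(start[0],float);R=np.array(s['tool_rot']) if start is None else Rt(start[1])
    p=np.array(p,float);rv=Ro.from_matrix(R.T@Rt(phi)).as_rotvec()
    for i in range(n):
        Ri=R@Ro.from_rotvec(rv*i/n).as_matrix()
        print([(Ri.T@(p-P)/n/1000).round(4).tolist(),(rv/n).round(3).tolist()])
def st():
    s=state();R=np.array(s['tool_rot']);print('t',round(s['time'],2),'p',np.round(s['tcp_pos'],1),'phi',np.arctan2(R[1,1],R[0,1]).round(3),'tilt',R[:2,2].round(4),'F',np.round(s['force'],1),'w',round(s['gripper_width'],1),'q6',round(s['joint_positions'][5],3))
E
python3 -c "
from h import *
plan((435.3,312.5,120),1.379,8)"
```

```text
[[-0.0369, -0.0221, 0.0138], [-0.0, -0.0, -0.022]]
[[-0.0364, -0.0229, 0.0138], [-0.0, -0.0, -0.022]]
[[-0.0359, -0.0237, 0.0138], [-0.0, -0.0, -0.022]]
[[-0.0354, -0.0245, 0.0138], [-0.0, -0.0, -0.022]]
[[-0.0349, -0.0252, 0.0138], [-0.0, -0.0, -0.022]]
[[-0.0343, -0.026, 0.0138], [-0.0, -0.0, -0.022]]
[[-0.0337, -0.0267, 0.0138], [-0.0, -0.0, -0.022]]
[[-0.0332, -0.0274, 0.0138], [-0.0, -0.0, -0.022]]
```

Call:
{"op": "apply_moves", "data": {
  "plan": [
    [[-0.037, -0.022, 0.014], [0, 0, -0.022], 0.085],
    [[-0.036, -0.023, 0.014], [0, 0, -0.022], 0.085],
    [[-0.036, -0.024, 0.014], [0, 0, -0.022], 0.085],
    [[-0.035, -0.025, 0.014], [0, 0, -0.022], 0.085],
    [[-0.035, -0.025, 0.014], [0, 0, -0.022], 0.085],
    [[-0.034, -0.026, 0.014], [0, 0, -0.022], 0.085],
    [[-0.034, -0.027, 0.014], [0, 0, -0.022], 0.085],
    [[-0.033, -0.027, 0.014], [0, 0, -0.022], 0.085],
    [[0, 0, 0], [0, 0, 0], 0.085]
  ],
  "force": 40
}}

```text
time: 1.23
tcp_pos: [441.0, 306.2, 112.5]
tool_rot: [[-0.984, 0.179, -0.003], [0.179, 0.984, -0.001], [0.003, -0.002, -1.0]]
force: [0.0, 0.1, 0.0]
gripper_width: 85.2
```

```bash
python3 -c "
from h import *
st();plan((435.3,312.5,70),1.379,1);plan((435.3,312.5,7),1.379,4)"
```

```text
t 1.23 p [441.  306.2 112.5] phi 1.391 tilt [-0.0031 -0.0012] F [0.  0.1 0. ] w 85.2 q6 -0.992
[[0.0066, 0.0052, 0.0425], [-0.002, -0.003, 0.012]]
[[0.0016, 0.0013, 0.0264], [-0.0, -0.001, 0.003]]
[[0.0016, 0.0013, 0.0264], [-0.0, -0.001, 0.003]]
[[0.0016, 0.0013, 0.0264], [-0.0, -0.001, 0.003]]
[[0.0017, 0.0013, 0.0264], [-0.0, -0.001, 0.003]]
```

```bash
python3 -c "
from h import *
print(np.round(state()['joint_positions'],3));"
```

```text
[ 0.399  0.586  1.757  0.     0.802 -0.992]
```

Call:
{"op": "apply_moves", "data": {
  "plan": [
    [[0.007, 0.005, 0.04], [-0.002, -0.003, 0.012], 0.085],
    [[0, 0, 0.03], [0, 0, 0], 0.085],
    [[0, 0, 0.02], [0, 0, 0], 0.085],
    [[0, 0, 0], [0, 0, 0], 0.085]
  ]
}}

```text
time: 1.72
tcp_pos: [433.9, 315.2, 21.2]
tool_rot: [[-0.981, 0.192, 0.001], [0.192, 0.981, 0.002], [-0.001, 0.002, -1.0]]
force: [0.6, -0.4, -0.2]
gripper_width: 85.5
```

```bash
python3 -c "
from h import *
st();plan((435.3,312.5,6),1.379,1);print(np.round(state()['joint_positions'],3))"
```

```text
t 1.73 p [433.9 315.2  21.2] phi 1.378 tilt [0.0012 0.002 ] F [ 0.6 -0.4 -0.2] w 85.5 q6 -0.961
[[-0.0018, -0.0024, 0.0152], [0.002, 0.001, -0.001]]
[ 0.419  0.746  1.801  0.002  0.593 -0.961]
```

Call:
{"op": "apply_moves", "data": {
  "plan": [
    [[-0.002, -0.003, 0.012], [0.002, 0.001, 0], 0.085],
    [[0, 0, 0], [0, 0, 0], 0.085],
    [[0, 0, 0], [0, 0, 0], 0.02],
    [[0, 0, 0], [0, 0, 0], 0.015],
    [[0, 0, 0], [0, 0, 0], 0.015],
    [[0, 0, 0], [0, 0, 0], 0.015],
    [[0, 0, 0], [0, 0, 0], 0.015]
  ]
}}

```text
time: 2.6
tcp_pos: [436.9, 313.6, 11.7]
tool_rot: [[-0.982, 0.191, 0.005], [0.191, 0.982, 0.003], [-0.005, 0.004, -1.0]]
force: [0.2, 0.6, -1.6]
gripper_width: 24.3
```

```bash
python3 -c "
from h import *
st()"
```

```text
t 2.6 p [436.9 313.6  11.7] phi 1.379 tilt [0.0054 0.0029] F [ 0.2  0.6 -1.6] w 24.3 q6 -0.965
```

Call:
{"op": "apply_moves", "data": {
  "plan": [
    [[0, 0, 0], [0, 0, 0], 0.015],
    [[0, 0, -0.02], [0, 0, 0], 0.015],
    [[0, 0, -0.03], [0, 0, 0], 0.015],
    [[0, 0, 0], [0, 0, 0], 0.015]
  ],
  "force": 60
}}

```text
time: 3.1
tcp_pos: [434.5, 312.2, 60.3]
tool_rot: [[-0.982, 0.191, -0.001], [0.191, 0.982, -0.0], [0.001, -0.0, -1.0]]
force: [1.0, 0.4, -4.0]
gripper_width: 24.3
```

```bash
python3 -c "
from h import *
st();s=read_camera('side');save('lift1',s,(140,60,340,210),4);t=read_camera('top');save('lift1t',t,(120,150,280,290),4)"
```

```text
t 3.1 p [434.5 312.2  60.3] phi 1.379 tilt [-0.0005 -0.    ] F [ 1.   0.4 -4. ] w 24.3 q6 -0.965
```

View pics/lift1.png

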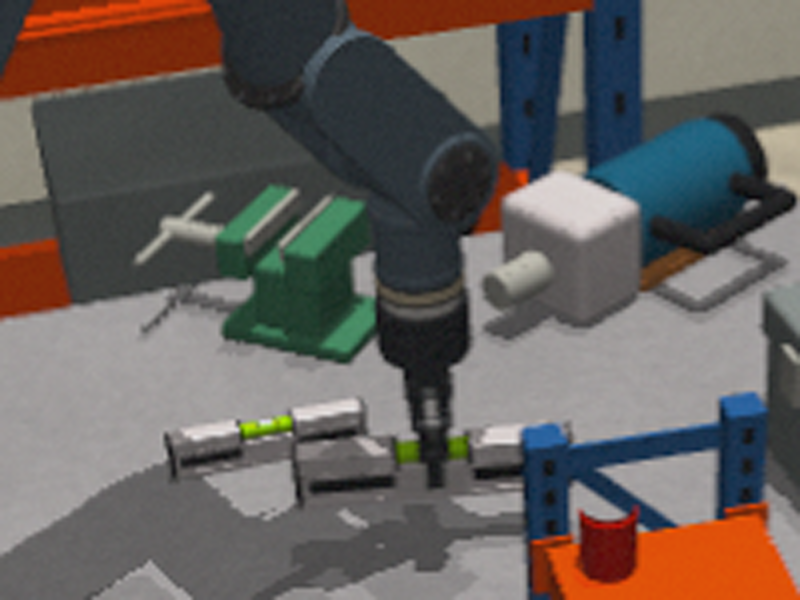

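View pics/lift1t.png

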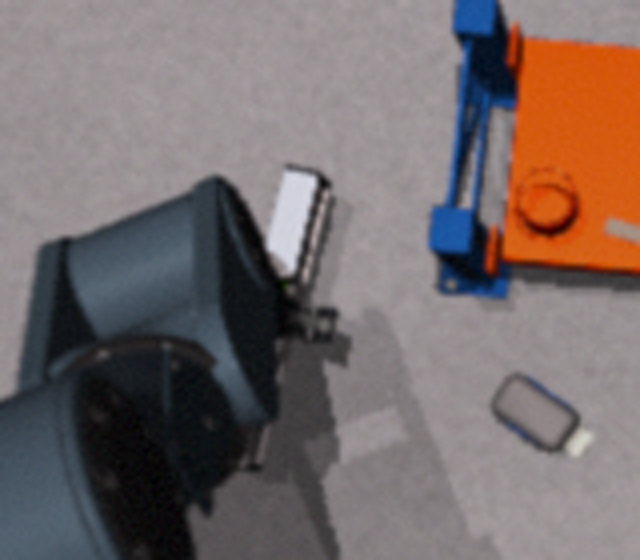

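Both views show the level lifted, horizontal and gripped at its middle (side px ~(248,172)), with nothing else disturbed. Next I raise it and carry it across.

```bash
python3 -c "
from h import *
plan((434.5,312.2,250),1.379,4)
print()
plan((549.5,-51,250),-0.060,10,((434.5,312.2,250),1.379))
print(tri((225+147/4.6,140+245/4.6),(180+448/4,140+195/4)))"
```

```text
[[-0.0001, 0.0001, -0.0479], [-0.001, -0.001, -0.0]]
[[-0.0002, 0.0002, -0.0479], [-0.001, -0.001, -0.0]]
[[-0.0003, 0.0002, -0.0479], [-0.001, -0.001, -0.0]]
[[-0.0003, 0.0002, -0.0479], [-0.001, -0.001, -0.0]]

[[-0.0182, -0.0335, 0.0], [0.0, 0.0, 0.144]]
[[-0.0228, -0.0305, 0.0], [0.0, 0.0, 0.144]]
[[-0.027, -0.0269, 0.0], [0.0, 0.0, 0.144]]
[[-0.0305, -0.0228, 0.0], [0.0, 0.0, 0.144]]
[[-0.0335, -0.0182, 0.0], [0.0, 0.0, 0.144]]
[[-0.0357, -0.0132, 0.0], [0.0, 0.0, 0.144]]
[[-0.0373, -0.0079, 0.0], [0.0, 0.0, 0.144]]
[[-0.038, -0.0025, 0.0], [0.0, 0.0, 0.144]]
[[-0.038, 0.003, 0.0], [0.0, 0.0, 0.144]]
[[-0.0372, 0.0084, 0.0], [0.0, 0.0, 0.144]]
(array([525.42456305,  98.17550807, 150.74036905]), np.float64(17.116004113407946))
```

Call:
{"op": "apply_moves", "data": {
  "plan": [
    [[0, 0, -0.048], [0, 0, 0], 0.015],
    [[0, 0, -0.048], [0, 0, 0], 0.015],
    [[0, 0, -0.048], [0, 0, 0], 0.015],
    [[0, 0, -0.048], [0, 0, 0], 0.015]
  ]
}}

```text
time: 3.7
tcp_pos: [428.6, 309.0, 243.2]
tool_rot: [[-0.981, 0.191, -0.03], [0.192, 0.981, -0.013], [0.027, -0.019, -0.999]]
force: [0.8, 0.7, -5.1]
gripper_width: 24.1
```

```bash
python3 -c "
from h import *
st();print('tin',onz('top',225+147/4.6,140+280/4.6,163),onz('side',180+448/4,140+248/4,105))"
```

```text
t 3.7 p [428.6 309.  243.2] phi 1.378 tilt [-0.0302 -0.0131] F [ 0.8  0.7 -5.1] w 24.1 q6 -0.965
tin [509.86418405  95.05040975 163.        ] [514.38201222  93.05230526 105.        ]
```

Call:
{"op": "apply_moves", "data": {
  "plan": [
    [[-0.018, -0.033, -0.001], [0, 0, 0.144], 0.015],
    [[-0.023, -0.031, 0], [0, 0, 0.144], 0.015],
    [[-0.027, -0.027, 0], [0, 0, 0.144], 0.015],
    [[-0.031, -0.023, 0], [0, 0, 0.144], 0.015],
    [[-0.034, -0.018, 0], [0, 0, 0.144], 0.015],
    [[-0.036, -0.013, 0], [0, 0, 0.144], 0.015],
    [[-0.037, -0.008, 0], [0, 0, 0.144], 0.015],
    [[-0.038, -0.003, 0], [0, 0, 0.144], 0.015],
    [[-0.038, 0.003, 0], [0, 0, 0.144], 0.015],
    [[-0.037, 0.008, 0], [0, 0, 0.144], 0.015],
    [[0, 0, 0], [0, 0, 0], 0.015]
  ]
}}

```text
time: 5.08
tcp_pos: [531.2, -67.5, 227.2]
tool_rot: [[0.108, 0.992, -0.058], [0.994, -0.109, -0.007], [-0.014, -0.057, -0.998]]
force: [0.1, 0.2, -4.3]
gripper_width: 24.2
```

```bash
python3 -c "
from h import *
st();plan((549.5,-51,140),-0.060,3)"
```

```text
t 5.08 p [531.2 -67.5 227.2] phi -0.109 tilt [-0.0581 -0.0073] F [ 0.1  0.2 -4.3] w 24.2 q6 -0.2
[[0.0065, 0.0071, 0.0286], [-0.019, 0.004, -0.016]]
[[0.0063, 0.0067, 0.0288], [-0.019, 0.004, -0.016]]
[[0.0061, 0.0062, 0.0289], [-0.019, 0.004, -0.016]]
```

Call:
{"op": "apply_moves", "data": {
  "plan": [
    [[0.007, 0.007, 0.02], [-0.03, 0.006, -0.024], 0.015],
    [[0.007, 0.007, 0.02], [-0.027, 0.006, -0.024], 0.015],
    [[0.006, 0.006, 0.02], [0, 0, 0], 0.015],
    [[0, 0, 0], [0, 0, 0], 0.015]
  ]
}}

```text
time: 5.58
tcp_pos: [546.1, -46.1, 158.6]
tool_rot: [[0.057, 0.998, -0.013], [0.998, -0.057, 0.006], [0.005, -0.013, -1.0]]
force: [-0.6, 0.4, -4.0]
gripper_width: 24.3
```

```bash
python3 -c "
from h import *
st();plan((549.5,-51,125),-0.060,2)"
```

```text
t 5.58 p [546.1 -46.1 158.6] phi -0.057 tilt [-0.0129  0.0058] F [-0.6  0.4 -4. ] w 24.3 q6 -0.234
[[-0.0024, 0.0021, 0.0167], [-0.007, -0.003, 0.002]]
[[-0.0024, 0.002, 0.0168], [-0.007, -0.003, 0.002]]
```

Call:
{"op": "apply_moves", "data": {
  "plan": [
    [[-0.0045, 0.0035, 0.015], [-0.013, -0.005, 0.002], 0.015],
    [[0, 0, 0.01], [0, 0, 0], 0.015],
    [[0, 0, 0], [0, 0, 0], 0.015]
  ]
}}

```text
time: 5.95
tcp_pos: [548.0, -49.5, 132.6]
tool_rot: [[0.056, 0.998, -0.003], [0.998, -0.056, 0.001], [0.001, -0.003, -1.0]]
force: [-0.1, -0.4, -3.9]
gripper_width: 24.3
```

```bash
python3 -c "
from h import *
st();plan((549.5,-51,117),-0.060,2);s=read_camera('side');save('pl1',s,(180,100,380,250),4);t=read_camera('top');save('pl1t',t,(225,140,395,240),4.6)"
```

```text
t 5.95 p [548.  -49.5 132.6] phi -0.056 tilt [-0.0028  0.0009] F [-0.1 -0.4 -3.9] w 24.3 q6 -0.237
[[-0.0007, 0.0008, 0.0078], [-0.001, -0.0, 0.002]]
[[-0.0007, 0.0008, 0.0078], [-0.001, -0.0, 0.002]]
```

View pics/pl1.png

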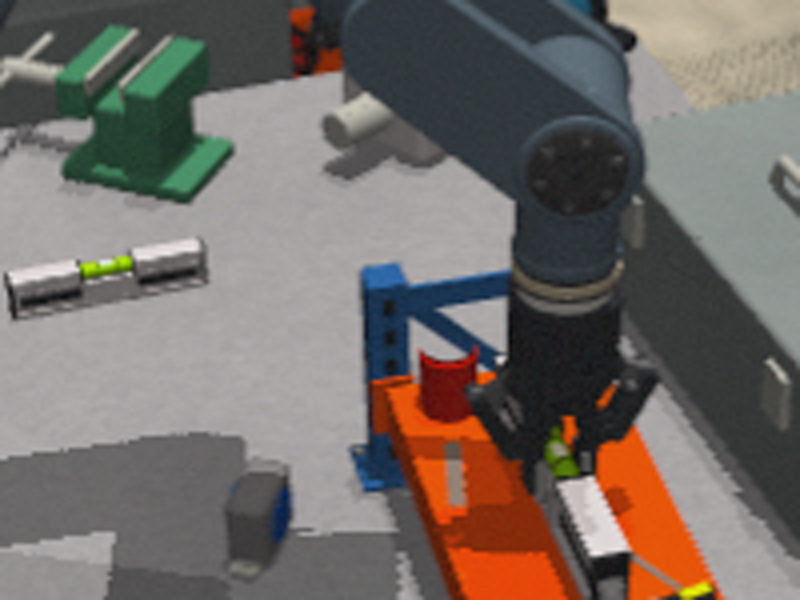

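View pics/pl1t.png

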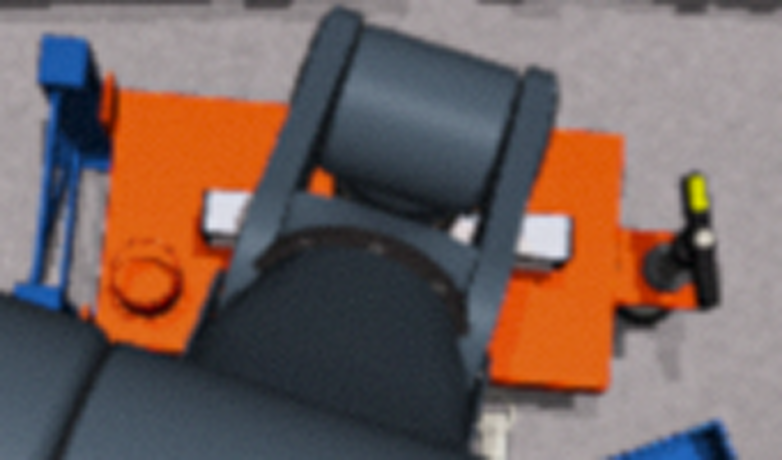

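The top view shows the level along the shelf's centre line, both ends visible at px (272,187) and (347,192), clear of the tin. Now I lower it and press.

Call:
{"op": "apply_moves", "data": {
  "plan": [
    [[-0.0015, 0.0015, 0.01], [-0.002, 0, 0.003], 0.015],
    [[0, 0, 0.004], [0, 0, 0], 0.015],
    [[0, 0, 0], [0, 0, 0], 0.015]
  ]
}}

```text
time: 6.42
tcp_pos: [551.1, -51.7, 119.7]
tool_rot: [[0.059, 0.998, 0.004], [0.998, -0.059, -0.001], [-0.0, 0.004, -1.0]]
force: [-0.4, -0.2, -3.7]
gripper_width: 24.6
```

```bash
python3 -c "
from h import *
st()"
```

```text
t 6.42 p [551.1 -51.7 119.7] phi -0.06 tilt [ 0.0037 -0.0006] F [-0.4 -0.2 -3.7] w 24.6 q6 -0.237
```

Call:
{"op": "apply_moves", "data": {
  "plan": [
    [[0, 0, 0.003], [0, 0, 0], 0.015],
    [[0, 0, 0.002], [0, 0, 0], 0.015]
  ]
}}

```text
time: 6.68
tcp_pos: [551.3, -51.8, 114.7]
tool_rot: [[0.059, 0.998, 0.004], [0.998, -0.059, -0.001], [-0.001, 0.004, -1.0]]
force: [-0.6, 0.7, -3.9]
gripper_width: 24.2
```

Call:
{"op": "apply_moves", "data": {
  "plan": [
    [[0, 0, 0.002], [0, 0, 0], 0.015],
    [[0, 0, 0.002], [0, 0, 0], 0.015]
  ]
}}

```text
time: 6.92
tcp_pos: [551.6, -52.1, 112.8]
tool_rot: [[0.059, 0.998, 0.005], [0.998, -0.059, -0.001], [-0.001, 0.005, -1.0]]
force: [-5.1, -0.5, 16.5]
gripper_width: 24.3
```

Call:
{"op": "apply_moves", "data": {
  "plan": [
    [[0, 0, 0.001], [0, 0, 0], 0.015],
    [[0, 0, 0.001], [0, 0, 0], 0.015]
  ]
}}

```text
time: 7.18
tcp_pos: [551.6, -52.1, 113.0]
tool_rot: [[0.059, 0.998, 0.006], [0.998, -0.059, -0.001], [-0.0, 0.006, -1.0]]
force: [-3.0, 0.5, 5.4]
gripper_width: 24.0
```

Call:
{"op": "apply_moves", "data": {
  "plan": [
    [[0, 0, 0.0005], [0, 0, 0], 0.015],
    [[0, 0, 0.0005], [0, 0, 0], 0.015]
  ]
}}

```text
time: 7.42
tcp_pos: [551.6, -52.1, 113.0]
tool_rot: [[0.059, 0.998, 0.006], [0.998, -0.059, -0.001], [-0.0, 0.006, -1.0]]
force: [-2.2, -1.4, 6.0]
gripper_width: 24.1
```

```bash
python3 -c "
from h import *
st();"
```

```text
t 7.42 p [551.6 -52.1 113. ] phi -0.059 tilt [ 0.0061 -0.0006] F [-2.2 -1.4  6. ] w 24.1 q6 -0.238
```

About 6 N upward on the wrist plus 4 N of weight gives roughly 10 N held for 0.5 s. Now I let go, back off and look.

Call:
{"op": "apply_moves", "data": {
  "plan": [
    [[0, 0, 0], [0, 0, 0], 0.06],
    [[0, 0, 0], [0, 0, 0], 0.08],
    [[0, 0, 0], [0, 0, 0], 0.085],
    [[0, 0, -0.03], [0, 0, 0], 0.085],
    [[0, 0, -0.04], [0, 0, 0], 0.085],
    [[0, 0, -0.04], [0, 0, 0], 0.085],
    [[0, 0, -0.03], [0, 0, 0], 0.085]
  ]
}}

```text
time: 8.3
tcp_pos: [550.9, -51.9, 252.5]
tool_rot: [[0.06, 0.998, 0.003], [0.998, -0.06, 0.0], [0.0, 0.003, -1.0]]
force: [0.5, 0.3, -0.8]
gripper_width: 84.9
```

```bash
python3 -c "
from h import *
st();plan((537.6,-239.8,250),1.68,11);s=read_camera('side');save('rel1',s,(180,100,380,250),4)"
```

```text
t 8.3 p [550.9 -51.9 252.5] phi -0.06 tilt [0.0027 0.0001] F [ 0.5  0.3 -0.8] w 84.9 q6 -0.237
[[-0.0171, -0.0002, 0.0002], [0.0, 0.0, -0.158]]
[[-0.0169, -0.0029, 0.0002], [0.0, 0.0, -0.158]]
[[-0.0162, -0.0055, 0.0002], [0.0, 0.0, -0.158]]
[[-0.0152, -0.008, 0.0002], [0.0, 0.0, -0.158]]
[[-0.0137, -0.0103, 0.0002], [0.0, 0.0, -0.158]]
[[-0.0119, -0.0123, 0.0002], [0.0, 0.0, -0.158]]
[[-0.0098, -0.014, 0.0002], [0.0, 0.0, -0.158]]
[[-0.0075, -0.0154, 0.0002], [0.0, 0.0, -0.158]]
[[-0.005, -0.0164, 0.0002], [0.0, 0.0, -0.158]]
[[-0.0023, -0.017, 0.0002], [0.0, 0.0, -0.158]]
[[0.0004, -0.0171, 0.0002], [0.0, 0.0, -0.158]]
```

View pics/rel1.png

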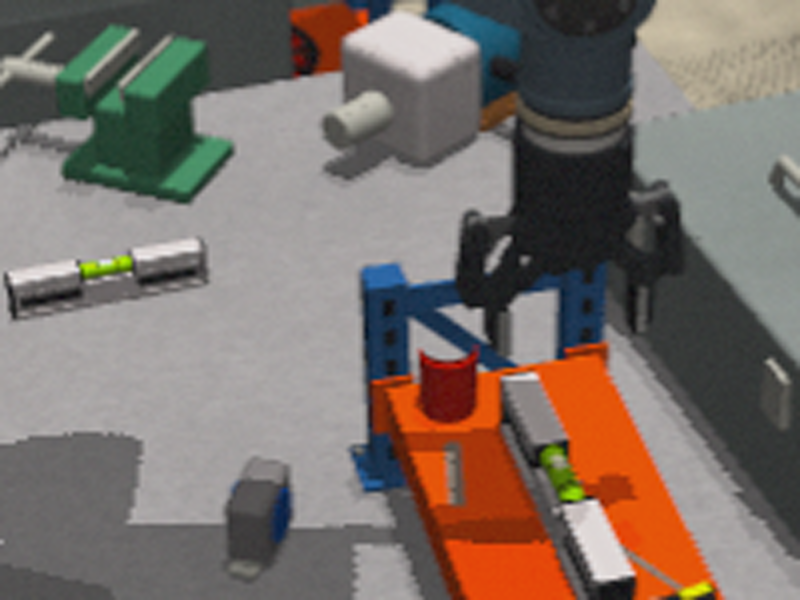

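The level stands free on the shelf at side px ~(320,218), with the bubble pale patch at its upper, hook end. Next I go over to the handle.

Call:
{"op": "apply_moves", "data": {
  "plan": [
    [[-0.017, 0, 0], [0, 0, -0.158], 0.085],
    [[-0.017, -0.003, 0], [0, 0, -0.158], 0.085],
    [[-0.016, -0.006, 0], [0, 0, -0.158], 0.085],
    [[-0.015, -0.008, 0], [0, 0, -0.158], 0.085],
    [[-0.014, -0.01, 0], [0, 0, -0.158], 0.085],
    [[-0.012, -0.012, 0], [0, 0, -0.158], 0.085],
    [[-0.01, -0.014, 0], [0, 0, -0.158], 0.085],
    [[-0.008, -0.015, 0], [0, 0, -0.158], 0.085],
    [[-0.005, -0.016, 0], [0, 0, -0.158], 0.085],
    [[-0.002, -0.017, 0], [0, 0, -0.158], 0.085],
    [[0, -0.017, 0], [0, 0, -0.158], 0.085],
    [[0, 0, 0], [0, 0, 0], 0.085]
  ]
}}

```text
time: 9.85
tcp_pos: [546.5, -245.2, 252.5]
tool_rot: [[-0.986, -0.164, 0.012], [-0.164, 0.986, -0.002], [-0.012, -0.004, -1.0]]
force: [-0.2, 1.1, 0.0]
gripper_width: 84.9
```

```bash
cat >> h.py <<'E'
def shots(tag,n=1):
    r={}
    for nm in('side','top'):
        r[nm]=np.mean([read_camera(nm).astype(float) for _ in range(n)],0).clip(0,255).astype(np.uint8);np.save(tag+nm+'.npy',r[nm])
    save(tag+'s',r['side'],(290,170,390,250),8);save(tag+'t',r['top'],(270,160,400,230),6)
E
python3 -c "
from h import *
st();print(np.round(state()['joint_positions'],3));plan((537.6,-239.8,215),1.68,2);shots('hd1')"
```

```text
t 9.85 p [ 546.5 -245.2  252.5] phi 1.736 tilt [ 0.0122 -0.0023] F [-0.2  1.1  0. ] w 84.9 q6 -2.349
[-0.611  0.464  1.485  0.006  1.181 -2.349]
[[0.0042, 0.0035, 0.0187], [-0.002, 0.006, 0.028]]
[[0.0041, 0.0033, 0.0187], [-0.002, 0.006, 0.028]]
```

View pics/hd1s.png

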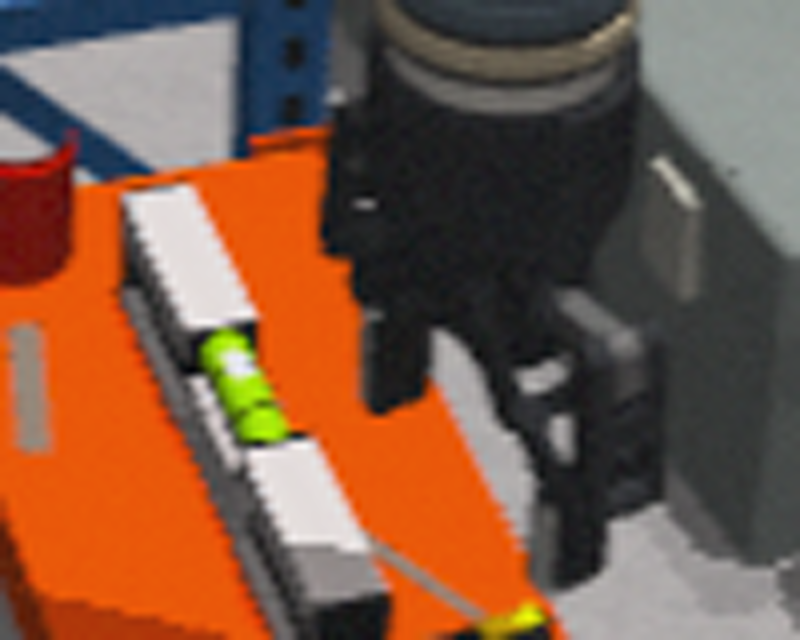

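View pics/hd1t.png

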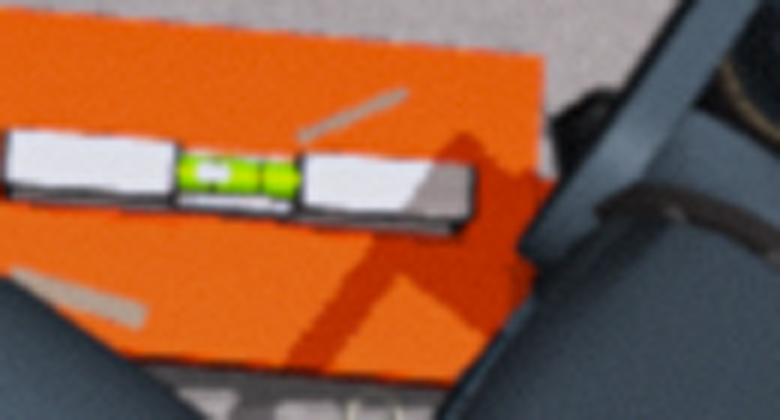

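Both views show the vial clearly. The bubble's middle is at top px ~(305.5,189) and the vial's middle at ~(310,189), about 13 mm toward the hook, outside the lines. That needs about 4 rad clockwise. Next I descend onto the handle.

Call:
{"op": "apply_moves", "data": {
  "plan": [
    [[0.008, 0.007, 0.03], [-0.004, 0.012, 0.056], 0.085],
    [[0, 0, 0.01], [0, 0, 0], 0.085],
    [[0, 0, 0], [0, 0, 0], 0.085]
  ]
}}

```text
time: 10.32
tcp_pos: [538.4, -236.3, 212.3]
tool_rot: [[-0.994, -0.107, 0.001], [-0.107, 0.994, 0.001], [-0.001, 0.0, -1.0]]
force: [-0.0, -0.5, 0.9]
gripper_width: 84.9
```

```bash
python3 -c "
from h import *
st();plan((537.6,-239.8,174),1.68,1);shots('hd2');save('hd2b',np.load('hd2side.npy'),(300,170,400,250),8)"
```

```text
t 10.32 p [ 538.4 -236.3  212.3] phi 1.678 tilt [0.0009 0.0005] F [-0.  -0.5  0.9] w 84.9 q6 -2.282
[[0.0012, -0.0034, 0.0383], [0.0, 0.001, -0.002]]
```

View pics/hd2b.png

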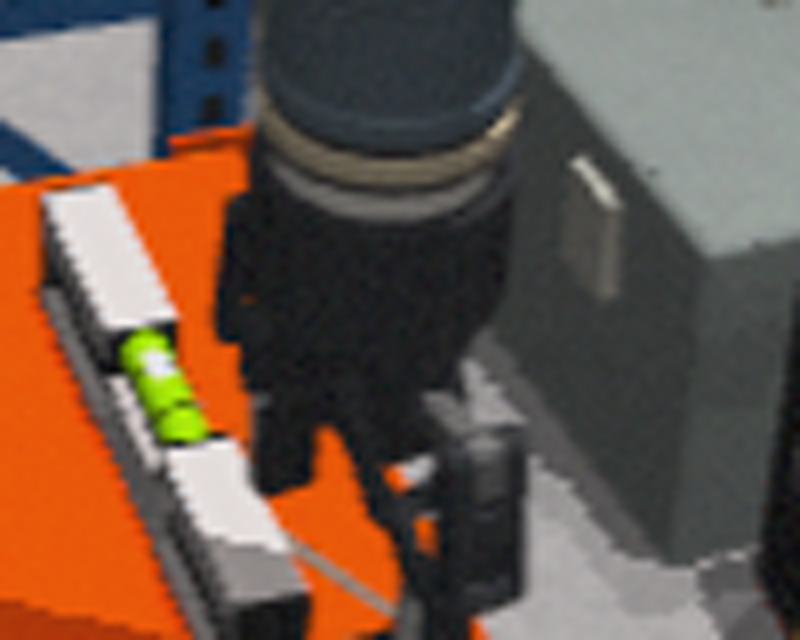

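Call:
{"op": "apply_moves", "data": {
  "plan": [
    [[0.001, -0.003, 0.025], [0, 0, 0], 0.085],
    [[0, 0, 0.01], [0, 0, 0], 0.085],
    [[0, 0, 0], [0, 0, 0], 0.085]
  ]
}}

```text
time: 10.8
tcp_pos: [540.8, -241.2, 180.6]
tool_rot: [[-0.994, -0.107, 0.008], [-0.107, 0.994, -0.004], [-0.008, -0.005, -1.0]]
force: [0.4, 0.4, -0.9]
gripper_width: 85.0
```

```bash
python3 -c "
from h import *
st();plan((537.6,-239.8,174),1.68,1)"
```

```text
t 10.8 p [ 540.8 -241.2  180.6] phi 1.678 tilt [ 0.0084 -0.0045] F [ 0.4  0.4 -0.9] w 85.0 q6 -2.287
[[0.0031, 0.0018, 0.0066], [-0.005, 0.008, -0.002]]
```

Call:
{"op": "apply_moves", "data": {
  "plan": [
    [[0.003, 0.0015, 0.005], [-0.005, 0.008, 0], 0.085],
    [[0, 0, 0], [0, 0, 0], 0.03],
    [[0, 0, 0], [0, 0, 0], 0.005],
    [[0, 0, 0], [0, 0, 0], 0.005],
    [[0, 0, 0], [0, 0, 0], 0.005],
    [[0, 0, 0], [0, 0, 0], 0.005]
  ],
  "force": 60
}}

```text
time: 11.55
tcp_pos: [538.5, -238.0, 177.9]
tool_rot: [[-0.994, -0.107, 0.002], [-0.107, 0.994, 0.003], [-0.002, 0.003, -1.0]]
force: [0.7, -3.2, -3.4]
gripper_width: 12.5
```

```bash
python3 -c "
from h import *
st();plan((537.6,-239.8,174),1.68,1)"
```

```text
t 11.55 p [ 538.5 -238.   177.9] phi 1.678 tilt [0.0021 0.0029] F [ 0.7 -3.2 -3.4] w 12.5 q6 -2.287
[[0.0011, -0.0017, 0.0039], [0.003, 0.002, -0.002]]
```

Call:
{"op": "apply_moves", "data": {
  "plan": [
    [[0, 0, 0], [0, 0, 0.1], 0.005],
    [[0, 0, 0], [0, 0, 0.1], 0.005],
    [[0, 0, 0], [0, 0, 0.1], 0.005],
    [[0, 0, 0], [0, 0, 0.1], 0.005],
    [[0, 0, 0], [0, 0, 0.1], 0.005],
    [[0, 0, 0], [0, 0, 0], 0.005]
  ]
}}

```text
time: 12.3
tcp_pos: [538.6, -237.9, 177.9]
tool_rot: [[-0.919, 0.395, 0.002], [0.395, 0.919, 0.002], [-0.001, 0.003, -1.0]]
force: [-0.4, 1.3, 0.3]
gripper_width: 12.8
```

```bash
python3 -c "
from h import *
st();print(state()['wrist_torque'])"
```

```text
t 12.3 p [ 538.6 -237.9  177.9] phi 1.165 tilt [0.0019 0.0023] F [-0.4  1.3  0.3] w 12.8 q6 -1.774
[ 0.0485098  -0.04870028 -0.13464289]
```

Call:
{"op": "apply_moves", "data": {
  "plan": [
    [[0, 0, 0], [0, 0, 0.15], 0.005],
    [[0, 0, 0], [0, 0, 0.15], 0.005],
    [[0, 0, 0], [0, 0, 0.15], 0.005],
    [[0, 0, 0], [0, 0, 0.15], 0.005],
    [[0, 0, 0], [0, 0, 0.15], 0.005],
    [[0, 0, 0], [0, 0, 0.15], 0.005],
    [[0, 0, 0], [0, 0, 0.15], 0.005],
    [[0, 0, 0], [0, 0, 0.15], 0.005],
    [[0, 0, 0], [0, 0, 0.15], 0.005],
    [[0, 0, 0], [0, 0, 0.15], 0.005],
    [[0, 0, 0], [0, 0, 0], 0.005]
  ]
}}

```text
time: 13.68
tcp_pos: [538.9, -237.8, 177.9]
tool_rot: [[0.35, 0.937, 0.002], [0.937, -0.35, 0.001], [0.002, 0.001, -1.0]]
force: [-0.3, 0.8, 1.1]
gripper_width: 12.7
```

```bash
python3 -c "
from h import *
st()"
```

```text
t 13.68 p [ 538.9 -237.8  177.9] phi -0.357 tilt [0.0018 0.001 ] F [-0.3  0.8  1.1] w 12.7 q6 -0.25
```

Call:
{"op": "apply_moves", "data": {
  "plan": [
    [[0, 0, 0], [0, 0, 0.15], 0.005],
    [[0, 0, 0], [0, 0, 0.15], 0.005],
    [[0, 0, 0], [0, 0, 0.15], 0.005],
    [[0, 0, 0], [0, 0, 0.15], 0.005],
    [[0, 0, 0], [0, 0, 0.15], 0.005],
    [[0, 0, 0], [0, 0, 0.15], 0.005],
    [[0, 0, 0], [0, 0, 0], 0.005],
    [[0, 0, 0], [0, 0, 0], 0.005],
    [[0, 0, 0], [0, 0, 0], 0.005],
    [[0, 0, 0], [0, 0, 0], 0.005],
    [[0, 0, 0], [0, 0, 0], 0.005],
    [[0, 0, 0], [0, 0, 0], 0.005]
  ]
}}

```text
time: 15.18
tcp_pos: [539.1, -237.9, 177.9]
tool_rot: [[0.948, 0.317, 0.002], [0.317, -0.948, 0.001], [0.002, -0.0, -1.0]]
force: [0.1, 1.1, 0.6]
gripper_width: 12.7
```

```bash
python3 -c "
from h import *
st();shots('tn1',4)"
```

```text
t 15.18 p [ 539.1 -237.9  177.9] phi -1.248 tilt [0.0016 0.0006] F [0.1 1.1 0.6] w 12.7 q6 0.642
```

View pics/tn1s.png

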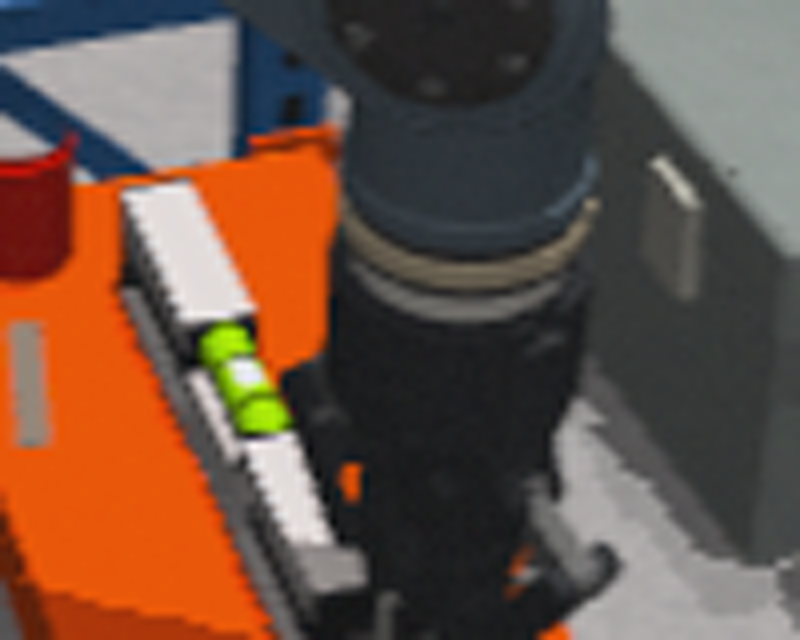

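View pics/tn1t.png

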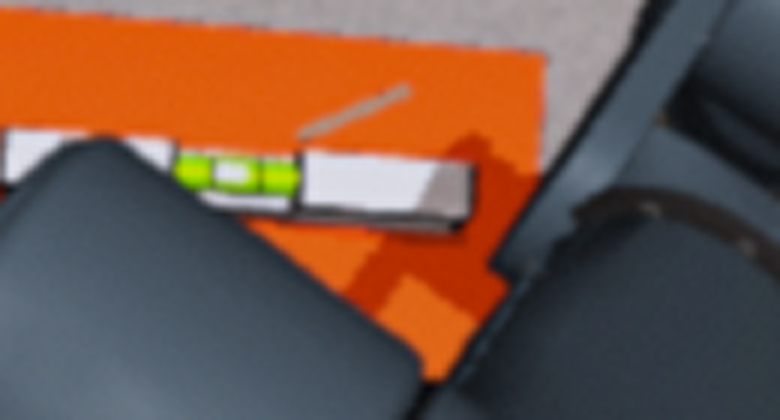

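```bash
cat >> h.py <<'E'
from scipy.ndimage import map_coordinates
def bub(tag,C=(551.3,-52),view='top',verbose=True):
    # intensity profile along the vial axis on plane z=146; s in mm, + to the foot
    im=np.load(tag+view+'.npy').astype(float);y=np.array([0.0602,0.9982])
    S=np.arange(-45,45.1,.5);off=np.arange(-14,14.1,2)
    prof=[]
    for o in off:
        uv=np.array([proj(view,(C[0]-s*y[0]+o*y[1],C[1]-s*y[1]-o*y[0],148)) for s in S])
        prof.append(np.stack([map_coordinates(im[:,:,c],[uv[:,1],uv[:,0]],order=1) for c in range(3)],1))
    prof=np.array(prof) # off,S,3
    g=((prof[...,1]-prof[...,2])) ; w=g.clip(0).sum(1); k=np.argsort(w)[-4:]; 
    sel=prof[k].mean(0); gr=sel[:,1]-sel[:,2]
    yes=gr>60; a,b=S[yes][[0,-1]]
    inn=(S>a+4)&(S<b-4); B=np.where(inn,(sel[:,2]-np.median(sel[yes,2])).clip(0),0); B[B<.35*B.max()]=0
    cb=(B*S).sum()/B.sum(); D=sel[:,1]
    print(tag,view,'rows',off[k],'vial',a,b,'mid',(a+b)/2,'bubble',round(cb,2),'len',(B>0).sum()*.5,'rel(+foot)',round(cb-(a+b)/2,2))
    if verbose: print(' G',np.round(D[::4]).astype(int).tolist()); print(' B',np.round(sel[::4,2]).astype(int).tolist())
E
python3 -c "
from h import *
for t in('hd1','hd2','tn1'):
    for v in('top','side'): bub(t,view=v,verbose=t!='hd2')"
```

```text
hd1 top rows [ 2. -2.  0. -4.] vial -28.0 31.5 mid 1.75 bubble -10.51 len 18.5 rel(+foot) -12.26
 G [223, 223, 223, 223, 224, 219, 207, 180, 159, 161, 198, 213, 220, 220, 219, 217, 214, 209, 210, 214, 218, 217, 217, 219, 220, 220, 219, 208, 190, 172, 199, 214, 221, 221, 221, 219, 211, 182, 156, 145, 189, 216, 224, 224, 224, 224]
 B [230, 230, 231, 231, 232, 230, 219, 188, 123, 58, 4, 0, 29, 88, 157, 194, 206, 203, 200, 193, 180, 126, 61, 4, 0, 0, 0, 0, 0, 0, 0, 0, 0, 0, 0, 0, 0, 10, 51, 129, 194, 227, 233, 232, 231, 230]Traceback (most recent call last):
  File "<string>", line 4, in <module>
    for v in('top','side'): bub(t,view=v,verbose=t!='hd2')
                            ~~~^^^^^^^^^^^^^^^^^^^^^^^^^^^
  File "h.py", line 46, in bub
    uv=np.array([proj(view,(C[0]-s*y[0]+o*y[1],C[1]-s*y[1]-o*y[0],148)) for s in S])
                 ~~~~^^^^^^^^^^^^^^^^^^^^^^^^^^^^^^^^^^^^^^^^^^^^^^^^^^
  File "h.py", line 20, in proj
    c=calibration(name);M=np.array(c['world_to_cam']);q=M[:3,:3]@np.array(P)+M[:3,3]
ValueError: time passes only in moves, steps and waits
```

```bash
sed -i 's/^def save/_cal=calibration\n_cc={}\ndef calibration(n):\n    if n not in _cc: _cc[n]=_cal(n)\n    return _cc[n]\ndef save/' h.py
python3 -c "
from h import *
for t in('hd1','hd2','tn1'):
    for v in('top','side'): bub(t,view=v,verbose=t=='tn1')"
```

```text
hd1 top rows [ 2. -2.  0. -4.] vial -28.0 31.5 mid 1.75 bubble -10.51 len 18.5 rel(+foot) -12.26
hd1 side rows [ 0. -6. -4. -2.] vial -33.0 29.0 mid -2.0 bubble -13.5 len 16.5 rel(+foot) -11.5
hd2 top rows [ 2. -2.  0. -4.] vial -28.0 31.5 mid 1.75 bubble -10.41 len 18.0 rel(+foot) -12.16
hd2 side rows [ 0. -6. -4. -2.] vial -33.0 28.5 mid -2.25 bubble -13.49 len 16.5 rel(+foot) -11.24
tn1 top rows [ 2.  0. -2. -4.] vial -29.5 31.5 mid 1.0 bubble -2.05 len 18.5 rel(+foot) -3.05
 G [56, 61, 68, 79, 96, 106, 108, 98, 126, 162, 200, 211, 216, 216, 215, 207, 193, 168, 179, 201, 211, 214, 214, 214, 215, 215, 214, 202, 183, 166, 194, 209, 215, 215, 215, 212, 204, 171, 144, 135, 182, 211, 221, 219, 219, 219]
 B [65, 69, 77, 88, 106, 116, 112, 84, 45, 17, 2, 1, 0, 0, 0, 0, 10, 75, 136, 182, 192, 190, 188, 187, 174, 135, 70, 20, 0, 0, 0, 0, 0, 0, 0, 0, 0, 18, 60, 129, 191, 223, 230, 229, 228, 228]
tn1 side rows [-2.  2. -4. -6.] vial -36.0 24.0 mid -6.0 bubble -8.75 len 16.0 rel(+foot) -2.75
 G [221, 222, 203, 152, 106, 115, 151, 193, 214, 220, 220, 219, 210, 189, 172, 184, 208, 217, 221, 221, 221, 221, 221, 210, 182, 153, 159, 187, 208, 217, 219, 219, 216, 203, 157, 120, 159, 208, 219, 218, 219, 220, 220, 217, 215, 215]
 B [220, 221, 202, 138, 65, 29, 15, 11, 10, 10, 10, 10, 14, 25, 62, 120, 150, 150, 152, 162, 165, 127, 69, 35, 16, 10, 10, 10, 10, 10, 10, 10, 10, 11, 36, 88, 160, 207, 218, 217, 218, 219, 219, 216, 215, 214]
```

Both views put the bubble about 3.0 mm short, toward the hook; the lines' midpoint gives the same. Another ~0.96 rad clockwise is needed.

Call:
{"op": "apply_moves", "data": {
  "plan": [
    [[0, 0, 0], [0, 0, 0.15], 0.005],
    [[0, 0, 0], [0, 0, 0.15], 0.005],
    [[0, 0, 0], [0, 0, 0.15], 0.005],
    [[0, 0, 0], [0, 0, 0.15], 0.005],
    [[0, 0, 0], [0, 0, 0.15], 0.005],
    [[0, 0, 0], [0, 0, 0.15], 0.005],
    [[0, 0, 0], [0, 0, 0.06], 0.005],
    [[0, 0, 0], [0, 0, 0], 0.005],
    [[0, 0, 0], [0, 0, 0], 0.005],
    [[0, 0, 0], [0, 0, 0], 0.005],
    [[0, 0, 0], [0, 0, 0], 0.005],
    [[0, 0, 0], [0, 0, 0], 0.005]
  ]
}}

```text
time: 17.08
tcp_pos: [539.0, -238.2, 177.9]
tool_rot: [[0.789, -0.614, 0.001], [-0.614, -0.789, -0.001], [0.001, -0.0, -1.0]]
force: [0.9, 1.1, 0.5]
gripper_width: 12.2
```

Call:
{"op": "apply_moves", "data": {
  "plan": [
    [[0, 0, 0], [0, 0, 0], 0.005],
    [[0, 0, 0], [0, 0, 0], 0.005],
    [[0, 0, 0], [0, 0, 0], 0.005],
    [[0, 0, 0], [0, 0, 0], 0.005],
    [[0, 0, 0], [0, 0, 0], 0.005],
    [[0, 0, 0], [0, 0, 0], 0.005],
    [[0, 0, 0], [0, 0, 0], 0.005],
    [[0, 0, 0], [0, 0, 0], 0.005]
  ]
}}

```text
time: 18.08
tcp_pos: [539.0, -238.3, 177.9]
tool_rot: [[0.79, -0.614, 0.001], [-0.614, -0.79, -0.001], [0.001, 0.0, -1.0]]
force: [-0.4, 0.9, 0.2]
gripper_width: 12.8
```

```bash
python3 -c "
from h import *
st();shots('tn2',4)
for v in('top','side'): bub('tn2',view=v)"
```

```text
t 18.07 p [ 539.  -238.3  177.9] phi -2.232 tilt [ 0.0007 -0.0006] F [-0.4  0.9  0.2] w 12.8 q6 1.626
tn2 top rows [ 0.  2. -2. -4.] vial -29.5 31.0 mid 0.75 bubble 0.95 len 18.5 rel(+foot) 0.2
 G [56, 60, 69, 80, 97, 106, 108, 98, 129, 166, 201, 211, 216, 216, 215, 207, 193, 169, 181, 203, 211, 213, 212, 213, 214, 214, 212, 199, 180, 164, 192, 208, 215, 214, 214, 212, 203, 171, 146, 140, 185, 212, 221, 220, 219, 219]
 B [65, 68, 77, 89, 107, 116, 111, 78, 37, 11, 3, 1, 0, 0, 0, 0, 0, 3, 44, 101, 163, 183, 188, 185, 185, 178, 160, 100, 47, 6, 1, 0, 0, 0, 0, 0, 0, 21, 67, 136, 194, 224, 230, 229, 228, 228]
tn2 side rows [ 0. -6.  2. -4.] vial -37.5 23.0 mid -7.25 bubble -6.79 len 17.0 rel(+foot) 0.46
 G [219, 209, 171, 131, 121, 154, 182, 204, 215, 218, 217, 210, 188, 158, 151, 172, 200, 213, 218, 219, 219, 218, 217, 206, 183, 170, 188, 210, 216, 217, 217, 212, 183, 138, 133, 168, 206, 218, 219, 219, 219, 219, 219, 219, 219, 219]
 B [218, 208, 170, 101, 41, 19, 12, 10, 10, 10, 10, 10, 10, 10, 22, 69, 126, 145, 155, 164, 167, 149, 121, 86, 38, 11, 10, 10, 10, 10, 10, 10, 10, 14, 66, 150, 207, 218, 218, 218, 218, 218, 218, 218, 218, 218]
```

View pics/tn2s.png

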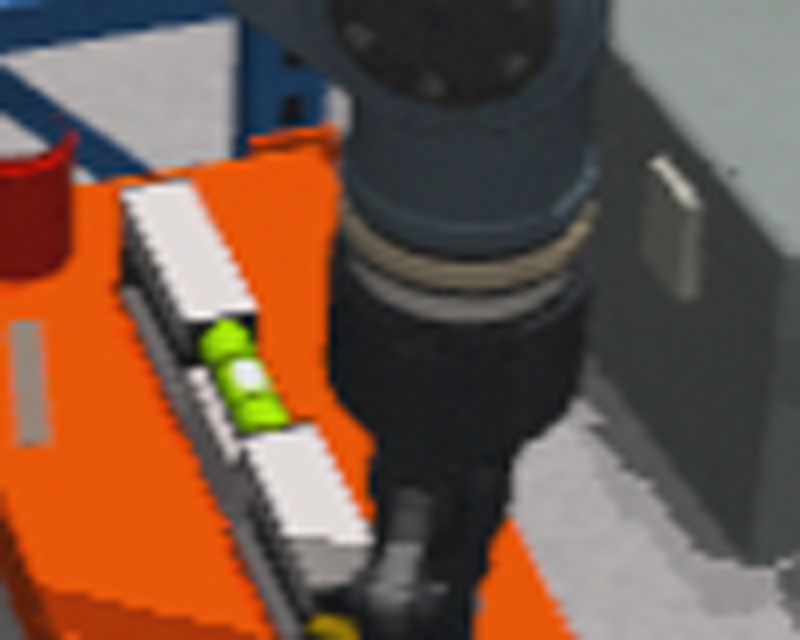

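View pics/tn2t.png

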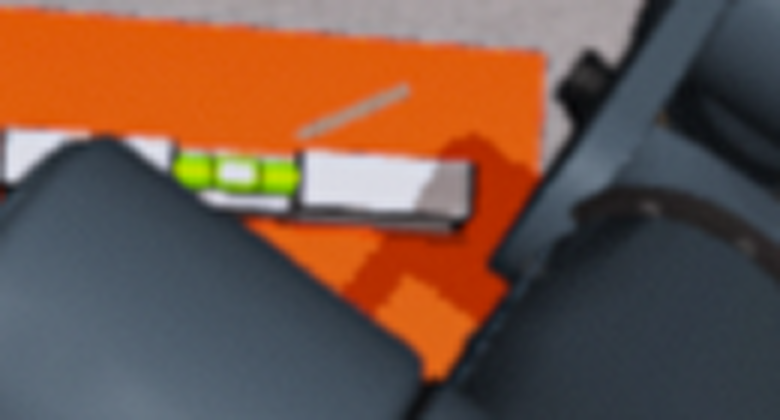

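Both views put the bubble within 0.5 mm of centre: top +0.2 mm, side between -0.5 and +0.5 mm. I release the handle and go back above the level with the jaws opening along it, so they straddle the vial for the press.

Call:
{"op": "apply_moves", "data": {
  "plan": [
    [[0, 0, 0], [0, 0, 0], 0.04],
    [[0, 0, 0], [0, 0, 0], 0.085],
    [[0, 0, 0], [0, 0, 0], 0.085],
    [[0, 0, 0], [0, 0, 0], 0.085],
    [[0, 0, -0.03], [0, 0, 0], 0.085],
    [[0, 0, -0.035], [0, 0, 0], 0.085],
    [[0, 0, 0], [0, 0, 0], 0.085]
  ]
}}

```text
time: 19.35
tcp_pos: [538.7, -238.8, 244.0]
tool_rot: [[0.79, -0.613, -0.001], [-0.613, -0.79, -0.002], [0.001, 0.002, -1.0]]
force: [-0.7, 0.3, 0.0]
gripper_width: 85.0
```

```bash
python3 -c "
from h import *
st();shots('rl',3)
for v in('top','side'): bub('rl',view=v,verbose=0)
plan((551.3,-52,240),1.511-np.pi,6)"
```

```text
t 19.35 p [ 538.7 -238.8  244. ] phi -2.23 tilt [-0.0005 -0.0015] F [-0.7  0.3  0. ] w 85.0 q6 1.625
rl top rows [ 0.  2. -2. -4.] vial -29.5 31.5 mid 1.0 bubble 0.95 len 18.5 rel(+foot) -0.05
rl side rows [ 0. -6.  2. -4.] vial -37.5 23.0 mid -7.25 bubble -6.78 len 17.0 rel(+foot) 0.47
[[-0.017, -0.0259, 0.0001], [-0.0, 0.002, -0.1]]
[[-0.0143, -0.0275, 0.0], [-0.0, 0.002, -0.1]]
[[-0.0115, -0.0288, 0.0], [-0.0, 0.002, -0.1]]
[[-0.0086, -0.0298, -0.0], [-0.0, 0.002, -0.1]]
[[-0.0055, -0.0305, -0.0], [-0.0, 0.002, -0.1]]
[[-0.0025, -0.0309, -0.0], [-0.0, 0.002, -0.1]]
```

Call:
{"op": "apply_moves", "data": {
  "plan": [
    [[-0.017, -0.026, 0], [0, 0, -0.1], 0.085],
    [[-0.014, -0.027, 0], [0, 0, -0.1], 0.085],
    [[-0.011, -0.029, 0], [0, 0, -0.1], 0.085],
    [[-0.009, -0.03, 0], [0, 0, -0.1], 0.085],
    [[-0.005, -0.03, 0], [0, 0, -0.1], 0.085],
    [[-0.002, -0.031, 0], [0, 0, -0.1], 0.085],
    [[0, 0, 0], [0, 0, 0], 0.085]
  ]
}}

```text
time: 20.52
tcp_pos: [548.9, -47.3, 233.7]
tool_rot: [[0.999, -0.043, -0.019], [-0.043, -0.999, 0.008], [-0.019, -0.007, -1.0]]
force: [-0.5, -0.1, -0.7]
gripper_width: 84.9
```

```bash
python3 -c "
from h import *
st();plan((551.3,-53,180),1.511-np.pi,1)"
```

```text
t 20.52 p [548.9 -47.3 233.7] phi -1.614 tilt [-0.0191  0.0083] F [-0.5 -0.1 -0.7] w 84.9 q6 1.322
[[0.0037, 0.006, 0.0536], [-0.007, 0.02, 0.017]]
```

Call:
{"op": "apply_moves", "data": {
  "plan": [
    [[0.004, 0.006, 0.03], [-0.007, 0.02, 0.017], 0.085],
    [[0, 0, 0.02], [0, 0, 0], 0.085],
    [[0, 0, 0], [0, 0, 0], 0.085],
    [[0, 0, 0], [0, 0, 0], 0.085]
  ]
}}

```text
time: 21.02
tcp_pos: [552.7, -56.3, 181.7]
tool_rot: [[0.998, -0.064, 0.001], [-0.064, -0.998, -0.002], [0.001, 0.002, -1.0]]
force: [-0.8, -0.8, 0.1]
gripper_width: 85.0
```

```bash
python3 -c "
from h import *
st();plan((551.3,-53,160),1.511-np.pi,1);s=read_camera('side');save('pr1',s,(270,130,390,220),6)"
```

```text
t 21.02 p [552.7 -56.3 181.7] phi -1.635 tilt [ 0.0008 -0.002 ] F [-0.8 -0.8  0.1] w 85.0 q6 1.334
[[-0.0016, -0.0033, 0.0217], [0.002, -0.001, -0.005]]
```

View pics/pr1.png

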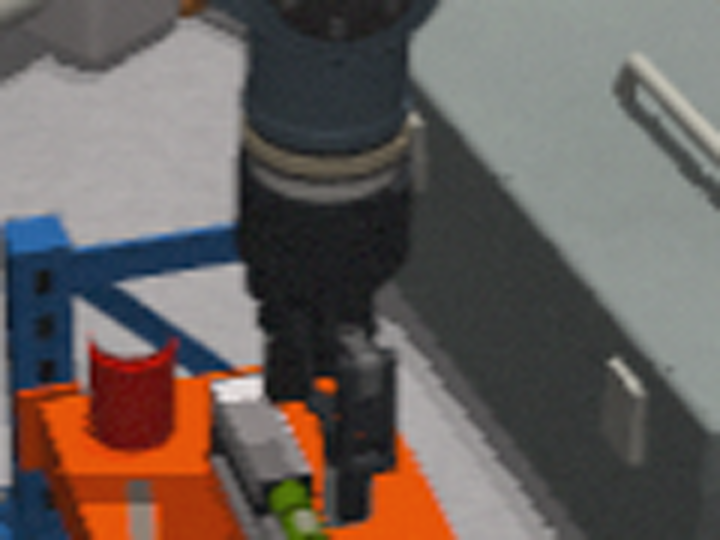

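Call:
{"op": "apply_moves", "data": {
  "plan": [
    [[-0.0015, -0.0033, 0.018], [0, 0, -0.005], 0.085],
    [[0, 0, 0.01], [0, 0, 0], 0.085],
    [[0, 0, 0], [0, 0, 0], 0.085]
  ]
}}

```text
time: 21.45
tcp_pos: [553.4, -54.3, 155.6]
tool_rot: [[0.998, -0.06, 0.006], [-0.06, -0.998, -0.004], [0.007, 0.004, -1.0]]
force: [-0.1, -0.2, 0.3]
gripper_width: 84.7
```

```bash
python3 -c "
from h import *
st();s=read_camera('side');save('pr2',s,(270,130,390,220),6)"
```

```text
t 21.45 p [553.4 -54.3 155.6] phi -1.631 tilt [ 0.0064 -0.0041] F [-0.1 -0.2  0.3] w 84.7 q6 1.335
```

View pics/pr2.png

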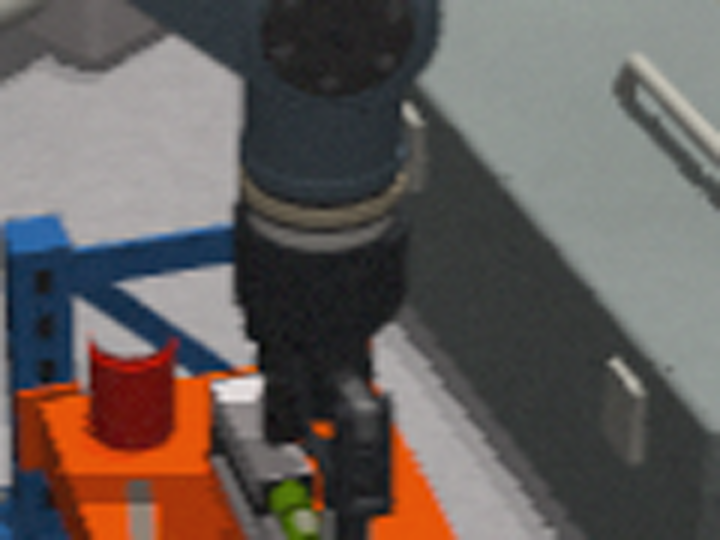

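Call:
{"op": "apply_moves", "data": {
  "plan": [
    [[-0.002, 0, 0.006], [0.004, -0.006, 0], 0.085],
    [[0, 0, 0.001], [0, 0, 0], 0.085],
    [[0, 0, 0], [0, 0, 0], 0.085]
  ]
}}

```text
time: 21.88
tcp_pos: [552.5, -54.7, 149.8]
tool_rot: [[0.998, -0.061, 0.003], [-0.061, -0.998, -0.0], [0.003, 0.0, -1.0]]
force: [-0.4, -0.8, -0.2]
gripper_width: 85.2
```

Call:
{"op": "apply_moves", "data": {
  "plan": [
    [[0, 0, 0.002], [0, 0, 0], 0.085],
    [[0, 0, 0.001], [0, 0, 0], 0.085]
  ]
}}

```text
time: 22.12
tcp_pos: [552.8, -54.7, 146.9]
tool_rot: [[0.998, -0.06, 0.004], [-0.06, -0.998, -0.001], [0.004, 0.0, -1.0]]
force: [-0.1, 0.4, -0.8]
gripper_width: 84.9
```

Call:
{"op": "apply_moves", "data": {
  "plan": [
    [[0, 0, 0.002], [0, 0, 0], 0.085],
    [[0, 0, 0], [0, 0, 0], 0.085]
  ]
}}

```text
time: 22.38
tcp_pos: [552.7, -54.7, 144.7]
tool_rot: [[0.998, -0.06, 0.004], [-0.06, -0.998, -0.001], [0.004, 0.0, -1.0]]
force: [-0.3, -0.5, -0.3]
gripper_width: 85.0
```

Call:
{"op": "apply_moves", "data": {
  "plan": [
    [[0, 0, 0.0015], [0, 0, 0], 0.085],
    [[0, 0, 0], [0, 0, 0], 0.085]
  ]
}}

```text
time: 22.62
tcp_pos: [552.7, -54.7, 143.0]
tool_rot: [[0.998, -0.06, 0.004], [-0.06, -0.998, -0.001], [0.004, 0.0, -1.0]]
force: [-0.0, 0.2, 0.5]
gripper_width: 85.1
```

Call:
{"op": "apply_moves", "data": {
  "plan": [
    [[0, 0, 0.001], [0, 0, 0], 0.085],
    [[0, 0, 0], [0, 0, 0], 0.085]
  ]
}}

```text
time: 22.88
tcp_pos: [552.8, -54.7, 142.2]
tool_rot: [[0.998, -0.06, 0.004], [-0.06, -0.998, -0.001], [0.004, 0.0, -1.0]]
force: [0.4, 0.0, 0.9]
gripper_width: 84.6
```

Call:
{"op": "apply_moves", "data": {
  "plan": [
    [[0, 0, 0.001], [0, 0, 0], 0.085],
    [[0, 0, 0.0005], [0, 0, 0], 0.085]
  ]
}}

```text
time: 23.12
tcp_pos: [552.9, -54.7, 142.1]
tool_rot: [[0.998, -0.06, 0.005], [-0.06, -0.998, -0.001], [0.005, 0.001, -1.0]]
force: [-1.1, 0.6, 3.9]
gripper_width: 85.2
```

Call:
{"op": "apply_moves", "data": {
  "plan": [
    [[0, 0, 0.0005], [0, 0, 0], 0.085],
    [[0, 0, 0.0005], [0, 0, 0], 0.085]
  ]
}}

```text
time: 23.38
tcp_pos: [552.9, -54.7, 142.0]
tool_rot: [[0.998, -0.06, 0.005], [-0.06, -0.998, -0.001], [0.005, 0.001, -1.0]]
force: [-1.2, -0.3, 6.5]
gripper_width: 85.1
```

Call:
{"op": "apply_moves", "data": {
  "plan": [
    [[0, 0, 0.0008], [0, 0, 0], 0.085],
    [[0, 0, 0.0008], [0, 0, 0], 0.085]
  ]
}}

```text
time: 23.62
tcp_pos: [553.0, -54.7, 142.0]
tool_rot: [[0.998, -0.06, 0.006], [-0.06, -0.998, -0.001], [0.006, 0.001, -1.0]]
force: [-2.0, 0.2, 8.4]
gripper_width: 85.0
```

```bash
python3 -c "
from h import *
st();shots('fp',2)
for _ in range(5): read_camera('side');st()
shots('fq',3)
for v in('top','side'): bub('fq',view=v)"
```

```text
t 23.62 p [553.  -54.7 142. ] phi -1.631 tilt [ 0.0057 -0.0011] F [-2.   0.2  8.4] w 85.0 q6 1.33
t 23.88 p [552.9 -54.7 142. ] phi -1.631 tilt [ 0.0057 -0.0011] F [-1.8  0.5  9.2] w 85.1 q6 1.33
t 23.93 p [552.9 -54.7 142. ] phi -1.631 tilt [ 0.0057 -0.0012] F [-2.8  1.   8.3] w 84.8 q6 1.33
t 23.98 p [553.  -54.7 142. ] phi -1.631 tilt [ 0.0057 -0.0012] F [-1.7 -0.8  7.7] w 85.0 q6 1.33
t 24.02 p [553.  -54.7 142. ] phi -1.631 tilt [ 0.0057 -0.0012] F [-1.7 -0.   8.4] w 85.2 q6 1.33
t 24.07 p [553.  -54.7 142. ] phi -1.631 tilt [ 0.0057 -0.0012] F [-2.2 -0.4  9.2] w 85.1 q6 1.33Traceback (most recent call last):
  File "<string>", line 6, in <module>
    for v in('top','side'): bub('fq',view=v)
                            ~~~^^^^^^^^^^^^^
  File "h.py", line 56, in bub
    yes=gr>60; a,b=S[yes][[0,-1]]
                   ~~~~~~^^^^^^^^
IndexError: index 0 is out of bounds for axis 0 with size 0
```

View pics/fqs.png

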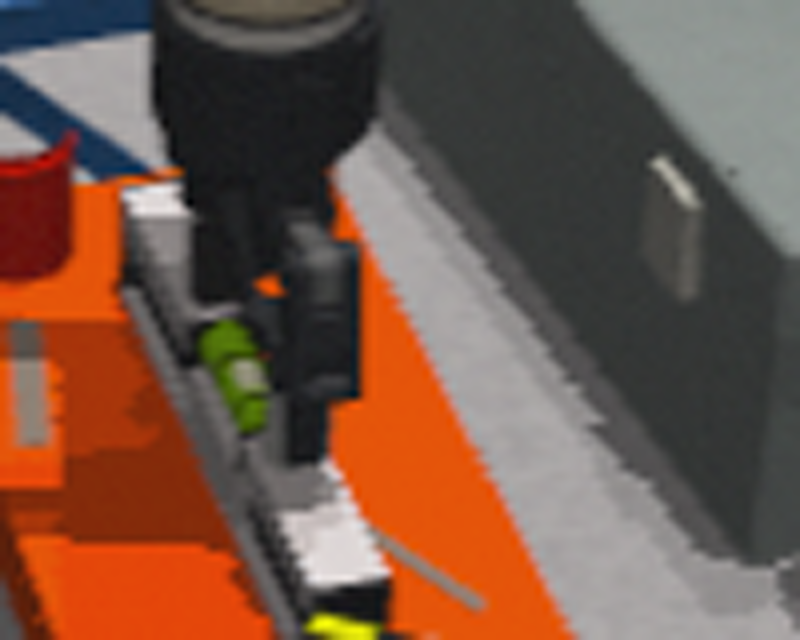

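View pics/fqt.png

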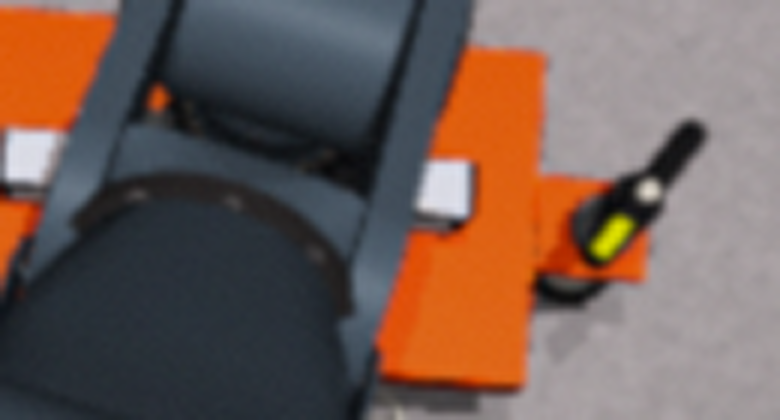

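The side view shows the fingers on the level's top on both sides of the vial, and the bubble at about px (321,217), where it was when centred. I'll compare it numerically with the earlier pictures and let it settle longer.

```bash
python3 - <<'E'
from h import *
for _ in range(16): read_camera('side')
shots('fr',4);st()
for tag in('tn1','tn2','rl','fp','fq','fr'):
    im=np.load(tag+'side.npy').astype(float)[209:226,312:328]
    big=cv2.resize(im,None,fx=4,fy=4,interpolation=cv2.INTER_LINEAR)
    sat=(big.max(2)-big.min(2))/big.max(2).clip(1)
    m=((sat<.6)&(big[...,1]>120)).astype(np.uint8)
    n,l,s,c=cv2.connectedComponentsWithStats(m)
    for i in range(1,n):
        x,y,w,h,a=s[i]
        if a>60: print(tag,(c[i]/4+[312,209]).round(2),s[i].tolist())
save('fr_z',np.load('frside.npy'),(308,200,338,225),20)
E
```

```text
t 25.57 p [553.  -54.7 142. ] phi -1.631 tilt [ 0.0057 -0.0011] F [-1.8 -1.   9.4] w 85.5 q6 1.33
tn1 [315.7  209.53] [0, 0, 32, 6, 166]
tn1 [320.63 216.26] [24, 21, 21, 17, 251]
tn1 [318.91 222.24] [7, 30, 54, 38, 610]
tn2 [315.52 209.43] [2, 0, 27, 5, 102]
tn2 [321.01 216.78] [27, 23, 20, 17, 264]
tn2 [319.65 222.37] [6, 28, 58, 40, 705]
rl [315.39 209.42] [0, 0, 29, 5, 106]
rl [321.03 216.79] [27, 23, 20, 17, 266]
rl [319.66 222.37] [6, 28, 58, 40, 704]
fp [320.56 216.89] [27, 25, 15, 14, 162]
fq [320.58 216.88] [27, 25, 15, 14, 160]
fr [320.57 216.86] [27, 25, 15, 14, 163]
```

View pics/fr_z.png

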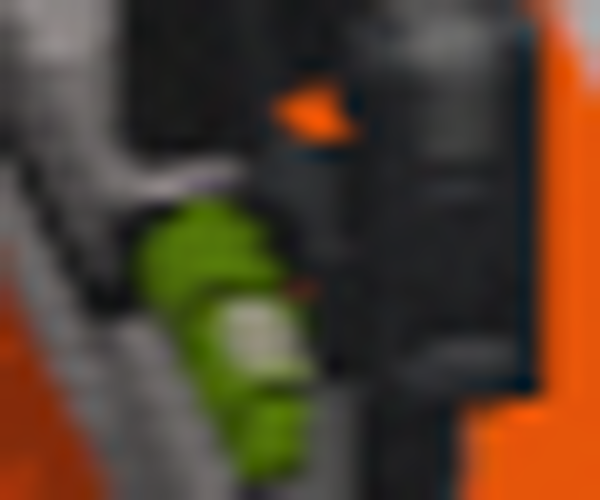

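The enlarged crop shows the bubble midway between its two lines: lines at crop rows ~290 and ~385, bubble middle at ~337. It moved 0.1 px in 2 s, and the press is steady at about 9 N. I hand in now.

```bash
python3 -c "
from h import *
st();print(hand_in())"
```

```text
t 25.57 p [553.  -54.7 142. ] phi -1.631 tilt [ 0.0057 -0.0011] F [-1.8 -1.   9.4] w 85.5 q6 1.33
the job is handed in; nothing more can be done
None
```

The job is handed in at 25.6 s, with the arm still pressing the level and its bubble between the lines; the hand-in gave no verdict.

**What I did:**
- I gripped the larger level (its aluminium top measured about 218 x 26 mm; the smaller one measured 164 x 17 mm) and laid it along the shelf near its middle.
- I pressed it with about 10 N for 0.5 s, counting its roughly 4 N weight, then let go. The bubble ran about 12 mm out toward the hook end.
- I turned the T-handle about 3.9 rad clockwise and let go of it.
- I then pressed the level again with the open fingers, one on each side of the vial.

**Last checks:**
- **Bubble before the press:** with the handle released, the top view put it 0.05 mm from centre and the side view 0.5 mm.
- **Bubble under the press:** in the side view it stands midway between its lines, and it held still for about 2 s.
- **Press:** the wrist force was a steady 8 to 9 N, so level and shelf bear on each other with about 13 N. The fingers touch only the level's top, about 50 mm above the shelf.
- **Disagreement:** the side view gave +0.5 mm from the vial's ends and -0.5 mm from the black lines, which is within the picture's resolution.
- **Not checked:** the arm hid the vial from the top camera during the final press, so that reading comes from the side view alone. I didn't measure the other things again, but no contact showed in the forces or the pictures.

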